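# Recharge the wardrobe dehumidifier pods

### The arm

A 6-joint arm with a two-finger parallel gripper is mounted at the origin on the work surface. World frame = base frame: x ahead of the robot, y to its left, z up, the work surface at z = 0. Lengths are in m, angles in rad, forces in N, time in s.
With the tool pointing down it reaches from about 0.3 to 1 m from the base axis. Payload 5.1 kg.
Tool frame: the origin (TCP) lies midway between the tips of the shut fingers; the grasp point (between the pads) lies 19 mm behind it; z points along the fingers, y is the direction in which the jaws open and shut (so a half turn about z gives the same grasp; the last joint's range is limited). The gripper opens to 95 mm and grips with 3 to 60 N. Pads are 20 mm wide; open, the fingers measure 119 mm over their backs; the gripper's body (75 mm by 180 mm) begins 59 mm behind the grasp point.
Start: joints at [-1.199, 0.124, 1.65, -0, 1.367, -0.083], TCP at [0.286, -0.584, 0.175] pointing down, gripper open.
Joint ranges: [-2.61, 2.61], [-1.02, 2.33], [0.03, 2.71], [-1.35, 4.49], [0.32, 2.68], [-2.91, 2.91]. Speed limits (rad/s): [2.57, 2.57, 3.14, 3.14, 3.14, 3.14].

### API

Orientations are given as a unit quaternion [w, x, y, z].
In Python, from station import robot gives the robot as it stands.
- The arm moves only by the tool apply_moves, never from a script. Its argument "plan" is a list of rows, each a list of 7 numbers: the shift along the tool's x, y, z in m, then the turn, a rotation vector about the tool's x, y, z in rad, then the closure, from 0 (fully open) to 1 (shut). In form: [[x, y, z, ax, ay, az, fingers], ...]. A call has 1 to 5 rows; each row is the pose to reach, as a shift and turn from the pose commanded when the call began, along the tool's axes at that moment; what a row does not reach only later rows make up. A row lasts 1/12 s, in which the tool goes at most 41.7 mm and 7.16 degrees, less where a joint would pass 70% of its speed; a pose out of reach is approached as far as the arm can. A call with a gripper value outside its range is refused whole. The fingers move at their own pace and stop on an object; "force" is the grip in N (left out, the last holds). Time passes only in rows, so rows that repeat a pose let the fingers close. It gives the time, the measured TCP pose, the force and the opening at its end, in the units of the state.
- robot.observe(): the state, without advancing time (a new reading comes with each control period).
- robot.read_camera(name): name is "scene" or "top"; returns (picture, depth): 384x512x3 uint8, red, green, blue; 384x512 float32, m along the optical axis (not along the pixel's ray), 0 where there is no reading.
- robot.calibration(name): a dict with "fx", "fy", "cx", "cy" (pixels), "D" ([k1, k2, p1, p2, k3] as OpenCV has them; the pictures are not rectified), "R" (3x3) and "t" (3): a world point X has camera coordinates R X + t. Camera axes: x right, y down, z forward; pixel columns grow to the right and rows downward; lengths in m; the calibration is good to about 2 mm. A picture is of the moment at which its call begins. calibration takes no time and is no camera call.
- robot.hand_in(): hands the job in, once; it reports no verdict.
Trained networks look in the newest picture that a camera, given by its name, has taken for a name from the list of things; names that differ only in an ending like _2 or _b are one class to them, and where a whole thing is asked for, a point or a joint stands for the part that bears it (a point fixed in the world has none). Each returns a list of dicts, best first, with "p" (0 to 1); they miss things now and then, are a little off and sometimes report something else, mostly with a low value. They report only what shows in the picture. A call takes as long as a camera call. They do not tell look-alikes from the thing itself.
- robot.look_for(camera, label): "extent" ([centre column, centre row, width, height] in pixels, round what is visible of it).
- robot.tip_of(camera, label): "pixel" ([column, row] in pixels: a listed point, or the origin of a listed thing).
The state is a dict: "time_s": time; "joints": joint angles; "dq": joint speeds; "effort": joint torques, N m; "tcp_pos": TCP position; "eef_rot": TCP orientation; "wrist_force": force on the tool from outside, world axes, zero at the start; "ft_torque": the same for the moment, N m; "width": opening from 0.0 (shut) to 1.0 (fully open).
Only numpy, scipy, OpenCV 4.12 (cv2) and the standard library are available. Lean on these libraries where they do the work, as an engineer would, in place of code of your own. Each camera call takes 0.05 s, during which the arm holds its last target.

### The job

Draw the charging dock's carriage by its orange post to the loading stop at the green end, and there stand every dehumidifier pod on the bar with its brass probe pin fully down in a terminal of its own. Then slide the loaded carriage all the way to the charging stop at the white head, and only then swing the red clamp lever fully down. Leave the other things on the counter where they are.

Things in the scene. Friction and masses are not known exactly. Their poses are not given: they have to be found in the camera images.
- dock: charging dock fixed to the worktop: grey base 130 (x) x 500 (y) x 10 mm; origin mid-base, underside, z up, the robot on its -x side. Green bar (100 x 14 mm, top 44 mm high, y = -239 mm) is the loading stop; white charging head (90 x 50 mm, at x 15, y 222 mm, top 68 mm high) with a blue face is the charging stop
- carriage (a joint): aluminium carriage (plate 90 x 310 mm, top 26 mm above the worktop) sliding along the dock's y: 0 = at the loading stop (-y, green end), 0.10 m = at the charging stop (+y, white head). About 3 N of friction, stays where left, end stops at both values. It carries a grey terminal bar 34 mm wide (x), 272 mm long (y), top 74 mm above the worktop, with four terminals in a row along y
- carriage_knob (a point): grip point of the carriage's orange upright post, 24 x 24 mm square (sides along dock x and y), at the carriage's -y end, 63 mm beyond terminal0; the point is 120 mm above the worktop, on the post's centre line and level with its top
- clamp (a joint): clamp lever (steel with red end grip) hinged on the charging head: 0 = upright, grows as it swings down towards the dock's -x side, 1.35 rad = fully down (end stop). Needs about 0.13 N m and stays where it is left; it starts raised, between 0.55 and 0.85 rad
- clamp_pivot (a point): hinge axis of the clamp lever (axis along the dock's y), 80 mm above the worktop, at x 30, y 222 mm of the dock
- clamp_tip (a point): point in the red grip of the clamp lever, on its centre line, 85 mm from the hinge; the grip is 40 mm long (60 to 100 mm from the hinge), 22 mm wide (dock y) and 16 mm thick
- terminal0 (a point): centre of the mouth of terminal 0 (0 is nearest the orange post, 68 mm apart along the dock's +y; moves with the carriage), level with the bar's top, 74 mm above the worktop: round blind hole 12 mm across, 42 mm deep, with a 3 mm chamfer; axes parallel to the dock's
- terminal1 (a point): centre of the mouth of terminal 1 (0 is nearest the orange post, 68 mm apart along the dock's +y; moves with the carriage), level with the bar's top, 74 mm above the worktop: round blind hole 12 mm across, 42 mm deep, with a 3 mm chamfer; axes parallel to the dock's
- terminal2 (a point): centre of the mouth of terminal 2 (0 is nearest the orange post, 68 mm apart along the dock's +y; moves with the carriage), level with the bar's top, 74 mm above the worktop: round blind hole 12 mm across, 42 mm deep, with a 3 mm chamfer; axes parallel to the dock's
- terminal3 (a point): centre of the mouth of terminal 3 (0 is nearest the orange post, 68 mm apart along the dock's +y; moves with the carriage), level with the bar's top, 74 mm above the worktop: round blind hole 12 mm across, 42 mm deep, with a 3 mm chamfer; axes parallel to the dock's
- pod0: dehumidifier pod (None if absent), 140 g: white body 78 (x) x 60 (y) mm, 42 to 68 mm above its feet; teal grip ridge 30 (x) x 44 (y) mm on top, up to 104 mm; four weighted black feet 10 mm across, 42 mm long, at x +-33, y +-24 mm; brass pin 10 mm across, 38 mm long, under the middle. Origin mid-pod at foot level. Seated, body rests on the bar, feet astride, pod x along dock x, either way
- pod1: dehumidifier pod (None if absent), 140 g: white body 78 (x) x 60 (y) mm, 42 to 68 mm above its feet; teal grip ridge 30 (x) x 44 (y) mm on top, up to 104 mm; four weighted black feet 10 mm across, 42 mm long, at x +-33, y +-24 mm; brass pin 10 mm across, 38 mm long, under the middle. Origin mid-pod at foot level. Seated, body rests on the bar, feet astride, pod x along dock x, either way
- pod2: dehumidifier pod (None if absent), 140 g: white body 78 (x) x 60 (y) mm, 42 to 68 mm above its feet; teal grip ridge 30 (x) x 44 (y) mm on top, up to 104 mm; four weighted black feet 10 mm across, 42 mm long, at x +-33, y +-24 mm; brass pin 10 mm across, 38 mm long, under the middle. Origin mid-pod at foot level. Seated, body rests on the bar, feet astride, pod x along dock x, either way
- pod3: dehumidifier pod (None if absent), 140 g: white body 78 (x) x 60 (y) mm, 42 to 68 mm above its feet; teal grip ridge 30 (x) x 44 (y) mm on top, up to 104 mm; four weighted black feet 10 mm across, 42 mm long, at x +-33, y +-24 mm; brass pin 10 mm across, 38 mm long, under the middle. Origin mid-pod at foot level. Seated, body rests on the bar, feet astride, pod x along dock x, either way
- pod4: dehumidifier pod (None if absent), 140 g: white body 78 (x) x 60 (y) mm, 42 to 68 mm above its feet; teal grip ridge 30 (x) x 44 (y) mm on top, up to 104 mm; four weighted black feet 10 mm across, 42 mm long, at x +-33, y +-24 mm; brass pin 10 mm across, 38 mm long, under the middle. Origin mid-pod at foot level. Seated, body rests on the bar, feet astride, pod x along dock x, either way
- polish: black shoe-polish tin, 60 mm across, 35 mm high, standing in the row with the pods; bystander, origin under it
- shoebrush: wooden shoe brush with a handle; bystander, origin under it
- glassescase: blue glasses case 60 x 160 x 40 mm; bystander, origin under it
- cream: amber jar of shoe cream, 56 mm across, 60 mm high; bystander, origin under it
- shoehorn: teal shoe horn, 190 mm long, lying flat; bystander, origin under it
Things that resemble listed ones, but are neither listed nor needed, are in the scene too. Leave any pink look-alike of the pod3 alone.

How it is judged:
By the outcome, as a careful person would: the job done as asked, in the order asked, and still so for the second after the job is handed in, with the robot touching nothing.
Of pod0, pod1, pod2, pod3, pod4 only 3 to 4 are there at a start; the rules pass over those that are not, and their reading is None.
At some moment in a run one of pod0, pod1, pod2, pod3, pod4 may be knocked a few centimetres aside while the robot is not near it.
Once in a run the grip may slacken for a moment while it holds something.
It also fails if it takes over 210 s, if anything falls off the work surface, if the arm or the gripper's body presses on something with over 40 N, if the wrist force passes 120 N, or if a joint passes its speed limit or range.

## Working session

There is one attempt and no reset: what is moved stays moved. The work goes in short steps, Python scripts to look and compute and a tool call to move; the robot and the scene stay as the last step left them, time stands still between calls to the robot, and variables do not carry over. Pictures are saved under pics/ and viewed, and the job is handed in when it is done.

Besides the shell and the picture viewer there is one more tool, called after "Call:" as name(argument=value, ...) on one line, values as JSON. apply_moves: Moves the arm, as the interface text tells. Its arguments: {"type":"object","properties":{"plan":{"type":"array","items":{"type":"array","items":{"type":"number"}}},"force":{"type":"number"}},"required":["plan"]}

```bash
ls; mkdir -p pics; python3 - <<'E'
from station import robot
import cv2
print(robot.observe())
for n in ["scene","top"]:
    p,d=robot.read_camera(n)
    cv2.imwrite(f"pics/a_{n}.png",cv2.resize(p[:,:,::-1],(768,576)))
    print(n,robot.calibration(n))
E
```

```text
pics
{'time_s': 0.0, 'joints': array([-1.19860630e+00,  1.24484057e-01,  1.65165193e+00, -2.01296097e-05,
        1.36751677e+00, -8.25844390e-02]), 'dq': array([-2.16891755e-04,  7.22600917e-04,  2.14710604e-04, -1.28783464e-03,
        1.68360779e-06, -3.53422875e-04]), 'effort': array([ 1.91821535e-03, -4.17603278e+01, -3.59932315e+01,  7.75835244e-02,
        4.92921041e-02, -1.71062761e-04]), 'tcp_pos': array([ 0.28523257, -0.58327076,  0.17401381]), 'eef_rot': array([-1.01784819e-03,  9.74257746e-01,  2.25434656e-01, -1.58385812e-04]), 'wrist_force': array([ 0.55766356,  0.12096664, -0.22447794]), 'ft_torque': array([ 0.02664419, -0.00861291, -0.00049103]), 'width': 0.9988014118056927}
scene {'fx': 455.26632584706545, 'fy': 455.26632584706545, 'cx': 257.3875292832612, 'cy': 194.44239340336267, 'D': array([-0.16470115,  0.        ,  0.        ,  0.        ,  0.        ]), 'R': array([[-3.23456839e-02,  9.99476629e-01,  4.73996922e-04],
       [ 7.28854519e-01,  2.39121456e-02, -6.84250903e-01],
       [-6.83904121e-01, -2.17870886e-02, -7.29246513e-01]]), 't': array([ 0.03147769, -0.24400685,  1.73012867])}
top {'fx': 467.1610378810111, 'fy': 467.1610378810111, 'cx': 254.43312297273937, 'cy': 189.55968903937574, 'D': array([-0.05569605,  0.        ,  0.        ,  0.        ,  0.        ]), 'R': array([[ 0.01712832, -0.99984478, -0.00412686],
       [-0.98929907, -0.01634924, -0.14498293],
       [ 0.14489296,  0.00656601, -0.98942555]]), 't': array([-0.00510287,  0.4559908 ,  1.50691589])}
```

View pics/a_scene.png

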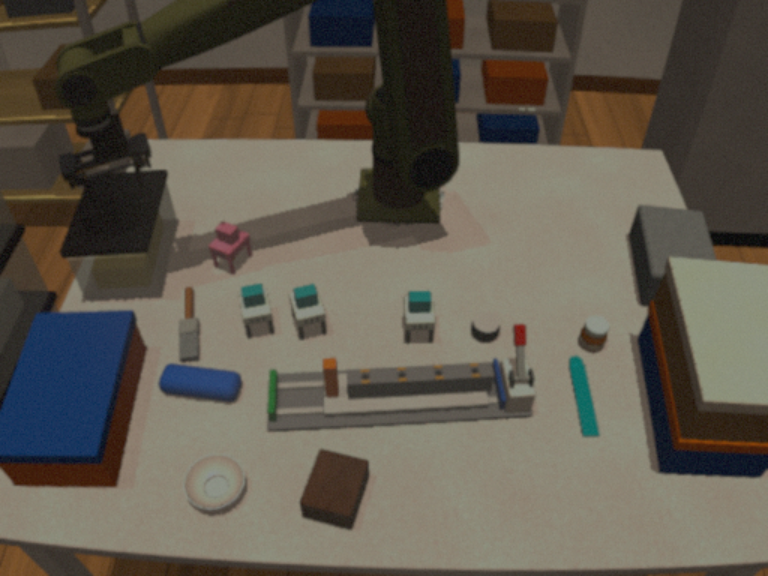

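View pics/a_top.png

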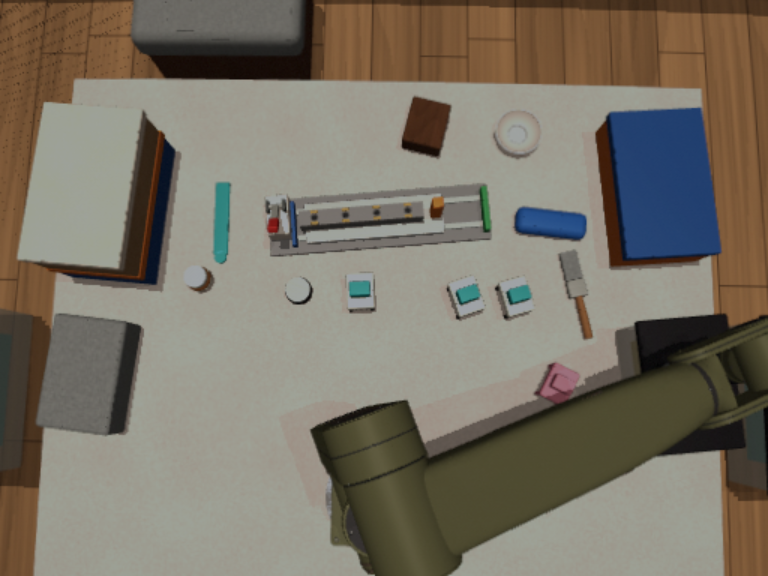

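Top view (768 wide): pods with teal ridges are at (361,290), (467,296) and (516,296). The pink look-alike is at (560,383), the polish tin at (298,290), and the dock runs from (280,215) to (487,210). Next I'll measure them.

```bash
cat > h.py <<'E'
from station import robot
import numpy as np, cv2
np.set_printoptions(precision=4,suppress=True)
def K(c): return np.array([[c['fx'],0,c['cx']],[0,c['fy'],c['cy']],[0,0,1.]])
def rays(cam,px):
    c=robot.calibration(cam); R=np.array(c['R']);t=np.array(c['t'])
    u=cv2.undistortPoints(np.array(px,float).reshape(-1,1,2),K(c),c['D']).reshape(-1,2)
    d=np.c_[u,np.ones(len(u))]
    return -R.T@t, d@R   # centre, dirs (depth-scaled)
def at_z(cam,px,z):
    o,d=rays(cam,px); s=(z-o[2])/d[:,2]; return o+d*s[:,None]
def with_depth(cam,px,dep):
    o,d=rays(cam,px); return o+d*np.array(dep).reshape(-1,1)
def proj(cam,X):
    c=robot.calibration(cam)
    p,_=cv2.projectPoints(np.array(X,float).reshape(-1,3),cv2.Rodrigues(np.array(c['R']))[0],np.array(c['t']),K(c),c['D'])
    return p.reshape(-1,2)
def cloud(cam,d):
    h,w=d.shape; v,u=np.mgrid[:h,:w]
    return with_depth(cam,np.c_[u.ravel(),v.ravel()],d.ravel()).reshape(h,w,3)
E
python3 - <<'E'
from h import *
for cam in ["scene","top"]:
    p,d=robot.read_camera(cam); np.save(f"{cam}_p.npy",p); np.save(f"{cam}_d.npy",d)
    for l in ["pod0","pod1"]:
        print(cam,l,[(np.round(x['extent'],1),round(x['p'],2)) for x in robot.look_for(cam,l)])
        print(cam,l,[(np.round(x['pixel'],1),round(x['p'],2),at_z(cam,x['pixel'],0.)[0]) for x in robot.tip_of(cam,l)])
    for l,z in [("terminal0",.074),("terminal1",.074),("terminal2",.074),("terminal3",.074),("carriage_knob",.12),("clamp_pivot",.08),("clamp_tip",.12),("dock",0),("polish",0)]:
        print(cam,l,[(np.round(x['pixel'],1),round(x['p'],2),at_z(cam,x['pixel'],z)[0]) for x in robot.tip_of(cam,l)])
    C=cloud(cam,d); 
    print("zero depth frac",(d==0).mean())
    hsv=cv2.cvtColor(p,cv2.COLOR_RGB2HSV)
    m=((hsv[...,0]>80)&(hsv[...,0]<97)&(hsv[...,1]>110)&(hsv[...,2]>60)).astype(np.uint8)
    n,lab,st,ce=cv2.connectedComponentsWithStats(m)
    for i in range(1,n):
        if st[i,4]>30:
            q=C[(lab==i)&(d>0)]; print("teal",ce[i],st[i,4],np.median(q,0),q.min(0),q.max(0), at_z(cam,ce[i],.104)[0])
E
```

```text
scene pod0 [(array([168.8, 207.3,  23.7,  37.5]), 0.84), (array([154.9, 166.5,  32.2,  31.2]), 0.82), (array([204.4, 210. ,  28. ,  38.4]), 0.74), (array([279.4, 211. ,  27.1,  34.2]), 0.67)]
scene pod0 [(array([173.2, 215.6]), 0.88, array([ 0.4364, -0.285 ,  0.    ])), (array([278.5, 219.5]), 0.76, array([0.4411, 0.0491, 0.    ])), (array([207. , 217.5]), 0.71, array([ 0.4404, -0.1763,  0.    ])), (array([154.1, 174.7]), 0.64, array([ 0.2533, -0.3818,  0.    ])), (array([387.9, 264.4]), 0.2, array([0.6037, 0.3705, 0.    ]))]
scene pod1 [(array([168.8, 207.3,  23.7,  37.5]), 0.84), (array([154.9, 166.5,  32.2,  31.2]), 0.82), (array([204.4, 210. ,  28. ,  38.4]), 0.74), (array([279.4, 211. ,  27.1,  34.2]), 0.67)]
scene pod1 [(array([173.2, 215.6]), 0.88, array([ 0.4364, -0.285 ,  0.    ])), (array([278.5, 219.5]), 0.76, array([0.4411, 0.0491, 0.    ])), (array([207. , 217.5]), 0.71, array([ 0.4404, -0.1763,  0.    ])), (array([154.1, 174.7]), 0.64, array([ 0.2533, -0.3818,  0.    ])), (array([387.9, 264.4]), 0.2, array([0.6037, 0.3705, 0.    ]))]
scene terminal0 [(array([316.1, 248.
[... 4344 characters left out ...]
, 0.    ]))]
top polish [(array([131.6, 185.1]), 0.66, array([0.4693, 0.4194, 0.    ])), (array([198.9, 195.2]), 0.56, array([0.4386, 0.1894, 0.    ]))]
zero depth frac 0.003992716471354167
teal [147.4461 147.3772] 464 [0.5994 0.3709 0.0056] [ 0.5062  0.3549 -0.0061] [0.6914 0.388  0.0155] [0.5764 0.3467 0.104 ]
teal [239.1176 192.042 ] 119 [0.4369 0.0504 0.1034] [0.4239 0.0283 0.0954] [0.4506 0.0697 0.1103] [0.437  0.0501 0.104 ]
teal [311.8226 195.4194] 124 [ 0.4308 -0.1789  0.1029] [ 0.4123 -0.2012  0.095 ] [ 0.4486 -0.1569  0.1117] [ 0.43   -0.1783  0.104 ]
teal [345.9508 195.6639] 122 [ 0.4308 -0.286   0.1036] [ 0.4137 -0.3082  0.0913] [ 0.4502 -0.2638  0.1127] [ 0.431  -0.2857  0.104 ]
```

```bash
python3 - <<'E'
from h import *
p=np.load("top_p.npy")[:,:,::-1]
cv2.imwrite("pics/b1.png",cv2.resize(p[110:220,160:360],(800,440),interpolation=cv2.INTER_CUBIC))
p=np.load("scene_p.npy")[:,:,::-1]
cv2.imwrite("pics/b2.png",cv2.resize(p[180:300,150:370],(792,432),interpolation=cv2.INTER_CUBIC))
E
```

```text
(no output)
```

View pics/b1.png

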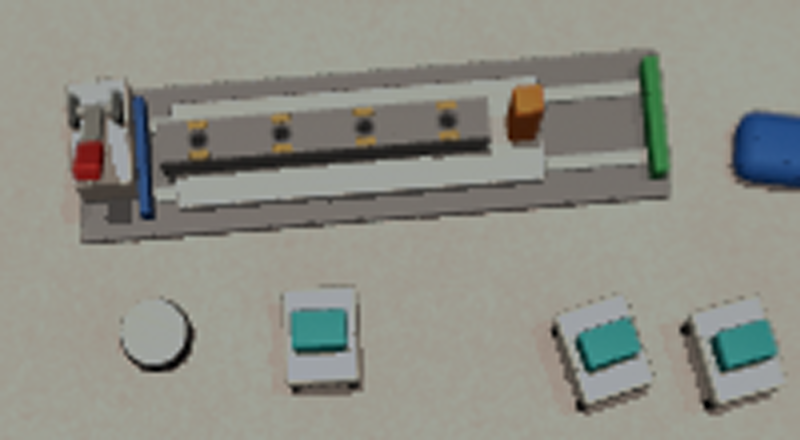

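View pics/b2.png

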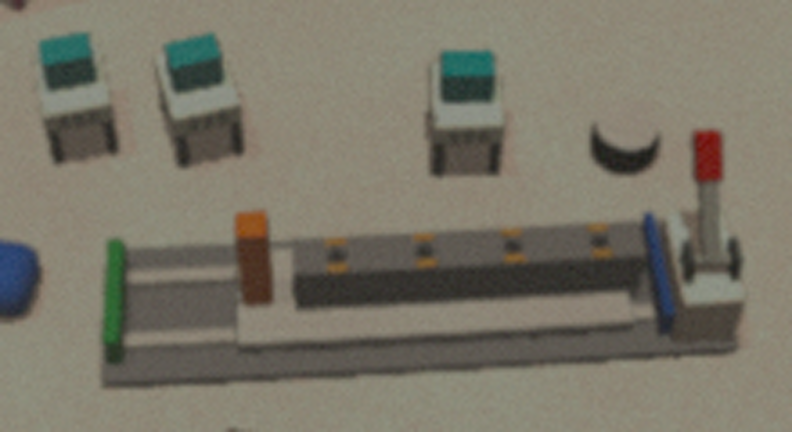

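```bash
python3 - <<'E'
from h import *
from scipy.optimize import least_squares
t=lambda L:[((x+.5)/4-.5+160,(y+.5)/4-.5+110) for x,y in L]
s=lambda L:[((x+.5)/3.6-.5+150,(y+.5)/3.6-.5+180) for x,y in L]
H=at_z("top",t([(447,120),(364,127),(281,133),(199,140)]),.074)
H2=at_z("scene",s([(338,256),(426,250),(514,246),(600,240)]),.074)
print(H,H2)
for h in (H,H2):
    print(np.degrees(np.arctan2(h[3,1]-h[0,1],h[3,0]-h[0,0]))-90,np.linalg.norm(h[3]-h[0]),h.mean(0))
B=at_z("top",t([(82,242),(669,195),(655,50)]),.01); print(B, np.linalg.norm(B[0]-B[1]),np.linalg.norm(B[2]-B[1]))
print(np.degrees(np.arctan2(*(B[0]-B[1])[[1,0]]))-90)
B2=at_z("scene",s([(104,384),(737,350)]),.005); print(B2,np.linalg.norm(B2[0]-B2[1]),np.degrees(np.arctan2(*(B2[1]-B2[0])[[1,0]]))-90)
print("knob",at_z("top",t([(529,101)]),.12),at_z("scene",s([(252,224)]),.12))
print("red",at_z("top",t([(88,160)]),.14),at_z("scene",s([(708,155)]),.14))
# ridge rects: top bright faces
for cam in("top","scene"):
    p=np.load(cam+"_p.npy");d=np.load(cam+"_d.npy");C=cloud(cam,d)
    hsv=cv2.cvtColor(p,cv2.COLOR_RGB2HSV)
    m=((hsv[...,0]>80)&(hsv[...,0]<97)&(hsv[...,1]>110)&(hsv[...,2]>(110 if cam=="top" else 60))).astype(np.uint8)
    n,lab,st,ce=cv2.connectedComponentsWithStats(m)
    for i in range(1,n):
        if 30<st[i,4]<200:
            v,u=np.nonzero(lab==i); q=at_z(cam,np.c_[u,v],.104)[:,:2]
            r=cv2.minAreaRect((q*1000).astype(np.float32)); print(cam,st[i,4],r, np.median(p[lab==i],0))
E
```

```text
[[ 0.6155 -0.0501  0.074 ]
 [ 0.6086  0.0174  0.074 ]
 [ 0.6025  0.085   0.074 ]
 [ 0.5956  0.1517  0.074 ]] [[ 0.6192 -0.0498  0.074 ]
 [ 0.6113  0.0176  0.074 ]
 [ 0.6054  0.0854  0.074 ]
 [ 0.5978  0.1523  0.074 ]]
5.63823974465933 0.2027801063487448 [0.6055 0.051  0.074 ]
6.048799449082324 0.20320977154698283 [0.6084 0.0514 0.074 ]
[[ 0.5216  0.2546  0.01  ]
 [ 0.5701 -0.2405  0.01  ]
 [ 0.6967 -0.2294  0.01  ]] 0.49749912979775285 0.12715265568438539
5.5981432553741115
[[ 0.6983 -0.2288  0.005 ]
 [ 0.6517  0.265   0.005 ]] 0.49598088332660134 5.390652631739599
knob [[ 0.6202 -0.1135  0.12  ]] [[ 0.6256 -0.1126  0.12  ]]
red [[0.5622 0.2306 0.14  ]] [[0.5647 0.2301 0.14  ]]
top 111 ((437.184326171875, 48.9102668762207), (25.426265716552734, 40.90650939941406), 1.1302335262298584) [ 58. 140. 135.]
top 115 ((431.0799255371094, -179.494873046875), (26.89519500732422, 41.21263122558594), 19.381635665893555) [ 55. 137. 132.]
top 110 ((431.8185119628906, -286.8691101074219), (27.74077796936035, 39.23286437988281), 17.7520809173584) [ 52. 135. 130.]
scene 80 ((437.97662353515625, -287.01837158203125), (26.290040969848633, 37.09280776977539), 15.042166709899902) [ 43. 106.  98.]
scene 84 ((436.59521484375, -180.75157165527344), (25.922006607055664, 39.22286605834961), 21.128498077392578) [ 43. 107.  99.]
scene 89 ((445.2144470214844, 48.51874542236328), (24.213119506835938, 39.09711456298828), 1.8604310750961304) [ 36. 106.  99.]
```

```bash
cat >> h.py <<'E'
from scipy.spatial.transform import Rotation as Ro
def st():
    o=robot.observe(); q=o['eef_rot']; R=Ro.from_quat([q[1],q[2],q[3],q[0]]).as_matrix()
    return o,R
def delta(x,y,z,phi=None):
    "phi: heading of tool x, degrees"
    o,R=st(); d=R.T@(np.array([x,y,z])-o['tcp_pos'])
    rv=np.zeros(3)
    if phi is not None:
        c,s=np.cos(np.radians(phi)),np.sin(np.radians(phi))
        T=np.array([[c,s,0],[s,-c,0],[0,0,-1.]]); rv=Ro.from_matrix(R.T@T).as_rotvec()
    print("t%.2f"%o['time_s'],"delta",np.round(d,4),"rot",np.round(rv,4),"pos",o['tcp_pos'],"F",o['wrist_force'],"w",round(o['width'],3),"head",round(np.degrees(np.arctan2(R[1,0],R[0,0])),2))
E
python3 -c "
from h import *
delta(.40,-.35,.26,95.7)"
```

```text
t1.50 delta [ 0.2056 -0.1598 -0.0847] rot [-0.0001 -0.     -1.2155] pos [ 0.2855 -0.5839  0.1752] F [ 0.1917 -0.0553  0.1922] w 1.003 head 26.06
```

Call:
apply_moves(plan=[[0,0,-0.04,0,0,-0.12,0],[0,0,-0.08,0,0,-0.24,0],[0.04,-0.03,-0.085,0,0,-0.36,0],[0.08,-0.06,-0.085,0,0,-0.48,0],[0.11,-0.085,-0.085,0,0,-0.6,0]], force=20)

```text
time_s: 1.92
tcp_pos: [0.3416, -0.4719, 0.2618]
eef_rot: [0.001, 0.863, 0.505, 0.0]
wrist_force: [0.2, -0.5, 0.1]
width: 0.999
```

```bash
python3 -c "
from h import *
delta(.623,-.113,.24,95.7)"
```

```text
t1.92 delta [0.4507 0.0695 0.0215] rot [ 0.0022  0.0019 -0.6113] pos [ 0.3416 -0.4719  0.2618] F [ 0.1772 -0.4538  0.1263] w 0.999 head 60.67
```

Call:
apply_moves(plan=[[0.04,0.006,0,0,0,-0.12,0],[0.08,0.012,0,0,0,-0.24,0],[0.12,0.018,0,0,0,-0.36,0],[0.16,0.025,0,0,0,-0.48,0],[0.2,0.031,0,0,0,-0.61,0]])

```text
time_s: 2.33
tcp_pos: [0.4675, -0.3118, 0.2605]
eef_rot: [0.0, 0.673, 0.74, 0.0]
wrist_force: [0.5, -0.8, 0.6]
width: 1.001
```

```bash
python3 -c "
from h import *
delta(.623,-.113,.24,95.7)"
```

```text
t2.33 delta [0.1832 0.1736 0.0205] rot [ 0.0006  0.0006 -0.0047] pos [ 0.4675 -0.3118  0.2605] F [ 0.5282 -0.7506  0.5577] w 1.001 head 95.43
```

Call:
apply_moves(plan=[[0.06,0.055,0.02,0,0,0,0],[0.12,0.11,0.02,0,0,0,0],[0.183,0.173,0.02,0,0,-0.005,0],[0.183,0.173,0.02,0,0,-0.005,0],[0.183,0.173,0.02,0,0,-0.005,0]])

```text
time_s: 2.75
tcp_pos: [0.5955, -0.149, 0.242]
eef_rot: [0.0, 0.673, 0.74, 0.0]
wrist_force: [0.3, -0.8, -0.1]
width: 0.998
```

Call:
apply_moves(plan=[[0.0,0.0,0,0,0,0,0],[0,0,0,0,0,0,0]])

```text
time_s: 2.92
tcp_pos: [0.5953, -0.149, 0.2415]
eef_rot: [-0.0, 0.672, 0.741, -0.0]
wrist_force: [0.2, -0.1, 0.9]
width: 0.996
```

```bash
python3 -c "
from h import *
delta(.623,-.113,.09,95.7)"
```

```text
t2.92 delta [0.0331 0.0312 0.1515] rot [-0.0009 -0.0001 -0.0016] pos [ 0.5953 -0.149   0.2415] F [ 0.2202 -0.0988  0.8951] w 0.996 head 95.61
```

Call:
apply_moves(plan=[[0.033,0.031,0,0,0,0,0],[0.033,0.031,0.01,0,0,0,0],[0.033,0.031,0.04,0,0,0,0],[0.033,0.031,0.07,0,0,0,0],[0.033,0.031,0.09,0,0,0,0]])

```text
time_s: 3.33
tcp_pos: [0.6206, -0.116, 0.149]
eef_rot: [-0.001, 0.673, 0.739, -0.001]
wrist_force: [-0.2, 0.6, 0.4]
width: 1.002
```

Call:
apply_moves(plan=[[0,0,0.03,0,0,0,0],[0,0,0.06,0,0,0,0],[0,0,0.06,0,0,0,0]])

```text
time_s: 3.58
tcp_pos: [0.6166, -0.1153, 0.0843]
eef_rot: [-0.006, 0.674, 0.739, -0.003]
wrist_force: [-0.8, 0.7, -0.3]
width: 0.999
```

```bash
python3 -c "
from h import *
delta(.623,-.113,.09,95.7)
import cv2
for n in ['scene','top']:
    p,d=robot.read_camera(n)
    a=p[180:300,150:370] if n=='scene' else p[90:220,160:360]
    cv2.imwrite(f'pics/c_{n}.png',cv2.resize(a[:,:,::-1],None,fx=3.5,fy=3.5,interpolation=cv2.INTER_CUBIC))
"
```

```text
t3.58 delta [ 0.0017  0.0065 -0.0057] rot [-0.0119 -0.0041 -0.007 ] pos [ 0.6166 -0.1153  0.0843] F [-0.7786  0.6788 -0.3312] w 0.999 head 95.3
```

View pics/c_scene.png

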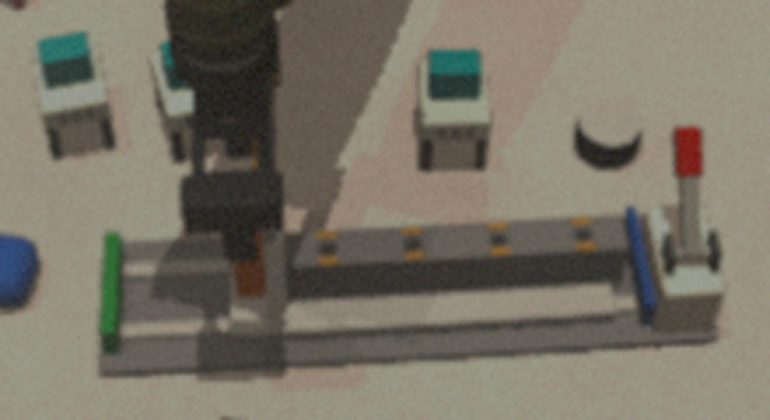

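```bash
python3 -c "
from h import *
delta(.623,-.113,.09,95.7)"
```

```text
t3.68 delta [0.0028 0.0024 0.001 ] rot [-0.0028 -0.0008 -0.0068] pos [ 0.6209 -0.116   0.091 ] F [ 1.4406  0.3557 -0.87  ] w 1.001 head 95.31
```

The scene view shows the fingers straddling the orange post at about (245,265). I'll close gently and use the wrist force to centre.

Call:
apply_moves(plan=[[0.003,0.002,0,0,0,-0.007,1],[0.003,0.002,0,0,0,-0.007,1],[0.003,0.002,0,0,0,-0.007,1],[0.003,0.002,0,0,0,-0.007,1],[0.003,0.002,0,0,0,-0.007,1]], force=8)

```text
time_s: 4.1
tcp_pos: [0.6247, -0.1121, 0.0932]
eef_rot: [0.001, 0.67, 0.742, 0.0]
wrist_force: [0.1, 0.9, -0.3]
width: 0.71
```

Call:
apply_moves(plan=[[0,0,0,0,0,0,1],[0,0,0,0,0,0,1],[0,0,0,0,0,0,1],[0,0,0,0,0,0,1],[0,0,0,0,0,0,1]])

```text
time_s: 4.52
tcp_pos: [0.6239, -0.1119, 0.0918]
eef_rot: [-0.0, 0.671, 0.742, -0.0]
wrist_force: [1.2, -0.3, 0.7]
width: 0.357
```

```bash
python3 -c "
from h import *
delta(.623,-.113,.09,95.7)"
```

```text
t4.52 delta [-0.001  -0.001   0.0018] rot [-0.0002 -0.0001  0.0015] pos [ 0.6239 -0.1119  0.0918] F [ 1.2369 -0.3499  0.6995] w 0.357 head 95.79
```

Call:
apply_moves(plan=[[0,0,0,0,0,0,1],[0,0,0,0,0,0,1],[0,0,0,0,0,0,1],[0,0,0,0,0,0,1],[0,0,0,0,0,0,1]])

```text
time_s: 4.93
tcp_pos: [0.624, -0.112, 0.0919]
eef_rot: [-0.0, 0.671, 0.742, -0.0]
wrist_force: [-0.2, -1.0, -1.2]
width: 0.022
```

```bash
python3 -c "
from h import *
delta(.623,-.113,.09,95.7)"
```

```text
t4.93 delta [-0.0009 -0.0011  0.0019] rot [-0.      0.      0.0015] pos [ 0.624  -0.112   0.0919] F [-0.1795 -1.0255 -1.1866] w 0.022 head 95.79
```

```bash
python3 -c "
from h import *
import cv2
for n in ['scene','top']:
    p,d=robot.read_camera(n)
    a=p[180:300,150:370] if n=='scene' else p[90:220,160:360]
    cv2.imwrite(f'pics/d_{n}.png',cv2.resize(a[:,:,::-1],None,fx=3.5,fy=3.5,interpolation=cv2.INTER_CUBIC))
delta(.623,-.113,.09,95.7)
"
```

```text
t5.03 delta [-0.0009 -0.0011  0.002 ] rot [0.0001 0.     0.0015] pos [ 0.624 -0.112  0.092] F [-0.1555 -0.4787 -0.0104] w 0.004 head 95.79
```

View pics/d_scene.png

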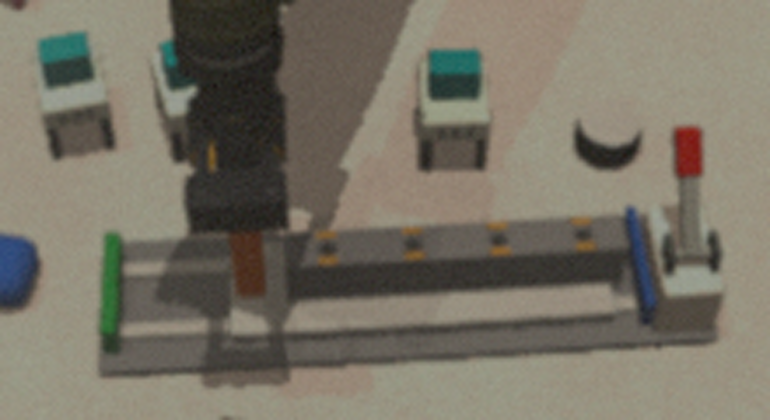

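View pics/d_top.png

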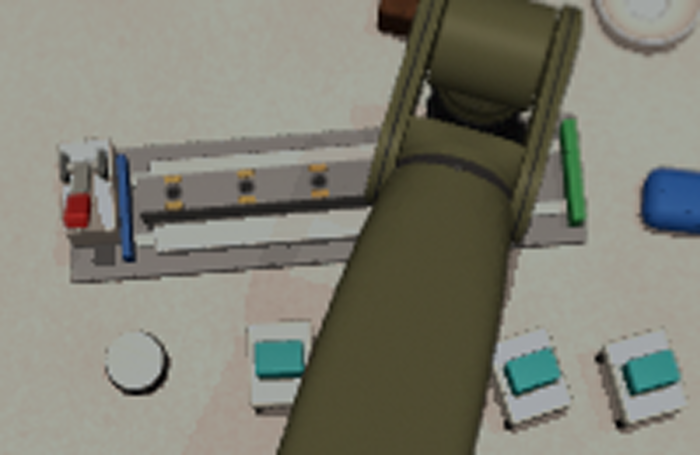

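```bash
python3 -c "
from h import *
import cv2
q=proj('scene',[[.624,-.112,.092],[.624,-.112,.12],[.624,-.112,.17]]); print(q,(q-[150,180])*3.5)
p,d=robot.read_camera('scene')
C=cloud('scene',d)
for v in range(225,266,3): print(v,p[v,220],C[v,220])
a=p[205:275,185:265]
cv2.imwrite('pics/e.png',cv2.resize(np.clip(a[:,:,::-1].astype(float)*2.2,0,255).astype(np.uint8),None,fx=8,fy=8,interpolation=cv2.INTER_CUBIC))
"
```

```text
[[220.5365 247.6176]
 [219.9064 241.3951]
 [218.7321 229.7272]] [[246.8778 236.6617]
 [244.6724 214.883 ]
 [240.5623 174.045 ]]
225 [40 36 33] [ 0.6495 -0.1034  0.2209]
228 [48 43 41] [ 0.6874 -0.0979  0.2561]
231 [54 50 46] [ 0.6959 -0.0972  0.2554]
234 [48 49 43] [ 0.7013 -0.097   0.2509]
237 [44 40 42] [ 0.712  -0.096   0.2531]
240 [47 43 40] [ 0.7141 -0.0963  0.2445]
243 [43 43 37] [ 0.7065 -0.0983  0.2226]
246 [57 41 31] [ 0.7054 -0.0992  0.2091]
249 [79 49 31] [ 0.6357 -0.1119  0.1015]
252 [77 47 36] [ 0.6375 -0.1124  0.0903]
255 [78 46 33] [ 0.6361 -0.1135  0.0744]
258 [73 43 25] [ 0.639  -0.1139  0.0642]
261 [73 50 32] [ 0.6368 -0.1152  0.0465]
264 [77 54 42] [ 0.6362 -0.1162  0.0309]
```

View pics/e.png

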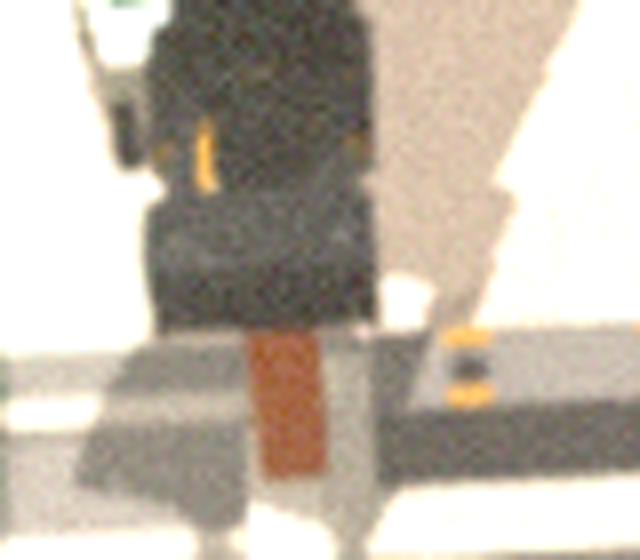

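```bash
python3 -c "
from h import *
import cv2
print((proj('scene',[[.672,-.118,.092],[.672,-.118,.127],[.684,-.118,.092]])-[150,180])*3.5)
o,R=st(); print(o['joints'],R)
p,d=robot.read_camera('scene'); C=cloud('scene',d)
m=(C[...,0]>.55)&(C[...,0]<.73)&(abs(C[...,1]+.11)<.06)&(C[...,2]>.13)
q=C[m]; print(np.percentile(q,[1,5,50,95,99],axis=0))
"; python3 -c "
import cv2
im=cv2.imread('pics/c_scene.png')
cv2.imwrite('pics/f.png',cv2.resize(cv2.convertScaleAbs(im[150:320,150:330],alpha=2.2),None,fx=4,fy=3.5))"
```

```text
[[233.6751 287.1955]
 [230.5162 260.3021]
 [232.2519 300.2811]]
[-0.2622  0.1528  1.7622 -0.      1.2266 -0.3632] [[-0.1008  0.9949  0.0001]
 [ 0.9949  0.1008 -0.    ]
 [-0.      0.     -1.    ]]
[[ 0.5562 -0.167   0.214 ]
 [ 0.581  -0.1577  0.229 ]
 [ 0.6495 -0.1097  0.4181]
 [ 0.7077 -0.0578  0.4767]
 [ 0.7148 -0.0516  0.4868]]
```

View pics/f.png

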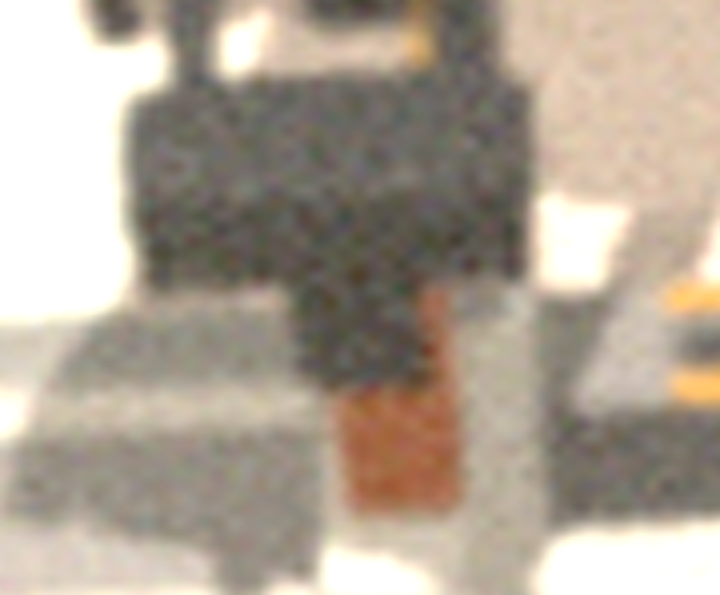

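Call:
apply_moves(plan=[[0,0,0.002,0,0,0,1],[0,0,0.004,0,0,0,1],[0,0,0.004,0,0,0,1]])

```text
time_s: 5.38
tcp_pos: [0.6236, -0.1119, 0.0872]
eef_rot: [-0.0, 0.671, 0.742, -0.0]
wrist_force: [0.2, -0.3, -0.8]
width: 0.005
```

Call:
apply_moves(plan=[[0,0,0.002,0,0,0,1],[0,0,0.004,0,0,0,1],[0,0,0.004,0,0,0,1]])

```text
time_s: 5.63
tcp_pos: [0.6236, -0.1119, 0.0832]
eef_rot: [-0.0, 0.67, 0.742, -0.0]
wrist_force: [-0.1, 0.8, -0.7]
width: 0.004
```

Call:
apply_moves(plan=[[0,0,0.002,0,0,0,1],[0,0,0.004,0,0,0,1],[0,0,0.004,0,0,0,1]])

```text
time_s: 5.88
tcp_pos: [0.6243, -0.112, 0.0809]
eef_rot: [0.0, 0.67, 0.742, 0.0]
wrist_force: [-1.0, 0.4, 4.3]
width: 0.008
```

Call:
apply_moves(plan=[[0,0,0.002,0,0,0,1],[0,0,0.004,0,0,0,1],[0,0,0.004,0,0,0,1]])

```text
time_s: 6.13
tcp_pos: [0.6244, -0.1125, 0.0807]
eef_rot: [0.0, 0.67, 0.742, -0.0]
wrist_force: [-10.5, 1.9, 19.1]
width: 0.005
```

Contact came at a reading of z≈0.081, and the post top is at 0.120. So the true fingertip height is about 38 mm above the TCP reading, which matches the scene image. I'll back off, open and go lower.

Call:
apply_moves(plan=[[0,0,-0.02,0,0,0,0],[0,0,-0.025,0,0,0,0],[0,0,-0.025,0,0,0,0],[0,0,-0.025,0,0,0,0],[0,0,-0.025,0,0,0,0]])

```text
time_s: 6.55
tcp_pos: [0.6233, -0.1118, 0.0996]
eef_rot: [-0.001, 0.671, 0.742, -0.0]
wrist_force: [-0.3, 0.5, -1.0]
width: 0.301
```

Call:
apply_moves(plan=[[0,0,0,0,0,0,0],[0,0,0,0,0,0,0],[0,0,0,0,0,0,0],[0,0,0,0,0,0,0],[0,0,0,0,0,0,0]])

```text
time_s: 6.97
tcp_pos: [0.6239, -0.112, 0.1007]
eef_rot: [-0.0, 0.671, 0.742, -0.0]
wrist_force: [0.0, -0.1, 0.6]
width: 0.649
```

```bash
python3 -c "
from h import *
delta(.624,-.112,.052,95.7)"
```

```text
t6.97 delta [-0.      0.0001  0.0487] rot [-0.0003 -0.0001  0.0015] pos [ 0.6239 -0.112   0.1007] F [ 0.0323 -0.0961  0.5677] w 0.649 head 95.79
```

Call:
apply_moves(plan=[[0,0,0.01,0,0,0,0.4],[0,0,0.02,0,0,0,0.4],[0,0,0.03,0,0,0,0.4],[0,0,0.04,0,0,0,0.4],[0,0,0.048,0,0,0,0.4]])

```text
time_s: 7.38
tcp_pos: [0.623, -0.1117, 0.0506]
eef_rot: [-0.001, 0.671, 0.742, -0.001]
wrist_force: [-0.8, 0.3, 0.0]
width: 0.601
```

Call:
apply_moves(plan=[[0,0,0,0,0,0,1],[0,0,0,0,0,0,1],[0,0,0,0,0,0,1],[0,0,0,0,0,0,1],[0,0,0,0,0,0,1]], force=5)

```text
time_s: 7.8
tcp_pos: [0.6246, -0.1121, 0.0538]
eef_rot: [0.001, 0.67, 0.742, 0.0]
wrist_force: [-0.8, 0.2, 0.2]
width: 0.307
```

Call:
apply_moves(plan=[[0,0,0,0,0,0,1],[0,0,0,0,0,0,1],[0,0,0,0,0,0,1],[0,0,0,0,0,0,1],[0,0,0,0,0,0,1]])

```text
time_s: 8.22
tcp_pos: [0.6234, -0.1122, 0.0537]
eef_rot: [-0.0, 0.671, 0.742, -0.001]
wrist_force: [-5.4, -1.0, 5.9]
width: 0.254
```

```bash
python3 -c "
from h import *
delta(.624,-.112,.052,95.7); print(st()[0]['ft_torque'])"
```

```text
t8.22 delta [0.0002 0.0006 0.0017] rot [-0.0013  0.0002  0.0014] pos [ 0.6234 -0.1122  0.0537] F [-5.3564 -1.0213  5.9102] w 0.254 head 95.78
[-0.0973  0.8755 -0.059 ]
```

Call:
apply_moves(plan=[[-0.015,-0.0005,0,0,0,0,1],[-0.03,-0.0005,0,0,0,0,1],[-0.045,-0.0005,0,0,0,0,1],[-0.06,-0.0005,0,0,0,0,1],[-0.07,-0.0005,0,0,0,0,1]], force=30)

```text
time_s: 8.63
tcp_pos: [0.6304, -0.1826, 0.0537]
eef_rot: [-0.0, 0.671, 0.742, -0.0]
wrist_force: [-4.7, 3.0, 5.9]
width: 0.249
```

```bash
python3 -c "
from h import *
delta(.624,-.112,.052,95.7); print(st()[0]['ft_torque'])"
```

```text
t8.63 delta [0.0709 0.0007 0.0017] rot [-0.0006 -0.0005  0.0008] pos [ 0.6304 -0.1826  0.0537] F [-4.6929  2.9901  5.9322] w 0.249 head 95.74
[ 0.2725  0.8658 -0.1357]
```

Call:
apply_moves(plan=[[-0.005,0,0,0,0,0,1],[-0.01,0,0,0,0,0,1],[-0.01,0,0,0,0,0,1]])

```text
time_s: 8.88
tcp_pos: [0.6314, -0.1931, 0.0537]
eef_rot: [0.0, 0.671, 0.742, -0.001]
wrist_force: [-4.1, -2.1, 4.7]
width: 0.251
```

Call:
apply_moves(plan=[[-0.004,0,0,0,0,0,1],[-0.008,0,0,0,0,0,1],[-0.008,0,0,0,0,0,1]])

```text
time_s: 9.13
tcp_pos: [0.632, -0.1996, 0.0526]
eef_rot: [-0.001, 0.671, 0.742, 0.0]
wrist_force: [-3.9, 1.4, 2.3]
width: 0.254
```

Call:
apply_moves(plan=[[-0.002,0,0,0,0,0,1],[-0.004,0,0,0,0,0,1],[-0.004,0,0,0,0,0,1]])

```text
time_s: 9.38
tcp_pos: [0.6319, -0.1996, 0.0526]
eef_rot: [-0.003, 0.671, 0.742, 0.002]
wrist_force: [-6.4, 12.1, 4.6]
width: 0.246
```

Call:
apply_moves(plan=[[-0.002,0,0,0,0,0,1],[-0.004,0,0,0,0,0,1],[-0.004,0,0,0,0,0,1]])

```text
time_s: 9.63
tcp_pos: [0.632, -0.2005, 0.0524]
eef_rot: [-0.006, 0.671, 0.742, 0.003]
wrist_force: [-7.8, 19.8, 7.9]
width: 0.251
```

Call:
apply_moves(plan=[[0.006,0,0,0,0,0,1],[0.006,0,0,0,0,0,0],[0.006,0,0,0,0,0,0],[0.006,0,0,0,0,0,0],[0.006,0,0,0,0,0,0]])

```text
time_s: 10.05
tcp_pos: [0.6331, -0.2022, 0.0531]
eef_rot: [0.001, 0.671, 0.742, 0.0]
wrist_force: [0.1, 0.1, 0.3]
width: 0.474
```

Call:
apply_moves(plan=[[0,0,0,0,0,0,0],[0,0,0,0,0,0,0],[0,0,-0.03,0,0,0,0],[0,0,-0.06,0,0,0,0],[0,0,-0.1,0,0,0,0]])

```text
time_s: 10.47
tcp_pos: [0.6306, -0.201, 0.1506]
eef_rot: [-0.003, 0.671, 0.742, -0.001]
wrist_force: [0.3, -1.2, -0.1]
width: 0.826
```

```bash
cat >> h.py <<'E'
def pods(maxz=.13):
    for cam in("top","scene"):
        p,d=robot.read_camera(cam); np.save(cam+"_p.npy",p); np.save(cam+"_d.npy",d)
        hsv=cv2.cvtColor(p,cv2.COLOR_RGB2HSV)
        m=((hsv[...,0]>80)&(hsv[...,0]<97)&(hsv[...,1]>110)&(hsv[...,2]>(110 if cam=="top" else 60))).astype(np.uint8)
        C=cloud(cam,d)
        n,lab,s,ce=cv2.connectedComponentsWithStats(m)
        for i in range(1,n):
            if 25<s[i,4]<250:
                z=np.median(C[(lab==i)&(d>0)][:,2]); zz=.104 if z<.12 else .136
                v,u=np.nonzero(lab==i); q=at_z(cam,np.c_[u,v],zz)[:,:2]
                r=cv2.minAreaRect((q*1000).astype(np.float32)); print(cam,s[i,4],"z%.3f"%z,np.round(r[0],1),np.round(r[1],1),round(r[2],1))
def crop(cam,name,u0,u1,v0,v1,f=3.5,g=1.5,fresh=True):
    p=robot.read_camera(cam)[0] if fresh else np.load(cam+"_p.npy")
    cv2.imwrite("pics/%s.png"%name,cv2.resize(cv2.convertScaleAbs(p[v0:v1,u0:u1,::-1],alpha=g),None,fx=f,fy=f,interpolation=cv2.INTER_CUBIC))
E
python3 -c "
from h import *
delta(.56,-.40,.18,95.7)
pods()
crop('scene','g',140,370,180,300)"
```

```text
t10.47 delta [-0.1908 -0.0904 -0.0294] rot [-0.0052 -0.0028  0.0012] pos [ 0.6306 -0.201   0.1506] F [ 0.3146 -1.1612 -0.0514] w 0.826 head 95.77
top 113 z0.103 [437.1  48.9] [25.4 41. ] 1.0
top 109 z0.103 [ 432.  -286.9] [27.1 39.6] 16.1
scene 63 z0.104 [ 436.5 -180.4] [22.  36.3] 21.1
scene 92 z0.104 [445.2  48.5] [24.2 39.1] 1.9
```

View pics/g.png

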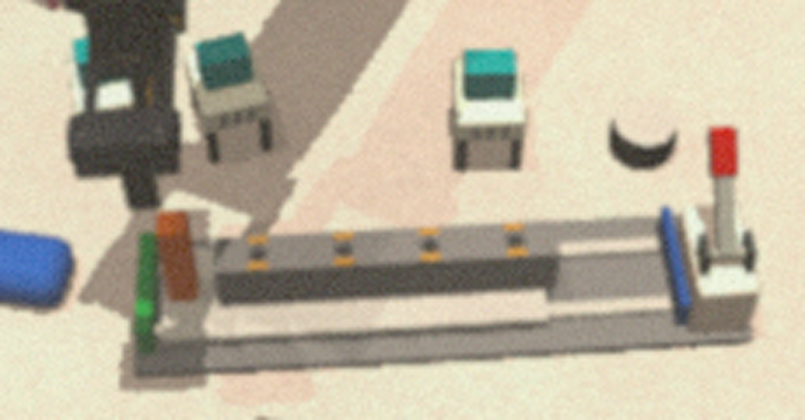

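```bash
python3 -c "
from h import *
delta(.441,.0487,.155,91.5)
h=at_z('scene',[((x+.5)/3.5-.5+140,(y+.5)/3.5-.5+180) for x,y in [(257,252),(344,247),(430,242),(515,238)]],.074);print(h)"
```

```text
t10.62 delta [ 0.27   -0.1683  0.001 ] rot [0.0089 0.0043 0.0746] pos [ 0.6356 -0.203   0.1587] F [ 0.3249 -0.1813  0.2621] w 0.949 head 95.77
[[ 0.6253 -0.1337  0.074 ]
 [ 0.6179 -0.0654  0.074 ]
 [ 0.6108  0.0024  0.074 ]
 [ 0.6047  0.0698  0.074 ]]
```

Call:
apply_moves(plan=[[0.05,-0.031,0,0,0,0.02,0],[0.09,-0.056,0,0,0,0.04,0],[0.125,-0.078,0,0,0,0.06,0],[0.16,-0.1,0,0,0,0.0746,0],[0.19,-0.118,0,0,0,0.0746,0]])

```text
time_s: 11.03
tcp_pos: [0.5031, -0.0355, 0.1511]
eef_rot: [-0.001, 0.698, 0.716, -0.001]
wrist_force: [0.5, 0.3, 0.3]
width: 1.0
```

```bash
python3 -c "
from h import *
delta(.441,.0487,.155,91.5)
crop('top','g1',160,360,100,220,4)
crop('scene','g2',180,310,220,280,6)
for c in ['top','scene']: print(c,[(np.round(x['pixel'],1),round(x['p'],2),at_z(c,x['pixel'],.12)[0]) for x in robot.tip_of(c,'carriage_knob')])"
```

```text
t11.03 delta [ 0.0857 -0.06   -0.0037] rot [-0.0024 -0.0007 -0.0013] pos [ 0.5031 -0.0355  0.1511] F [0.4534 0.3106 0.2803] w 1.0 head 91.43
top []
scene [(array([186. , 242.3]), 0.94, array([ 0.6305, -0.203 ,  0.12  ]))]
```

View pics/g1.png

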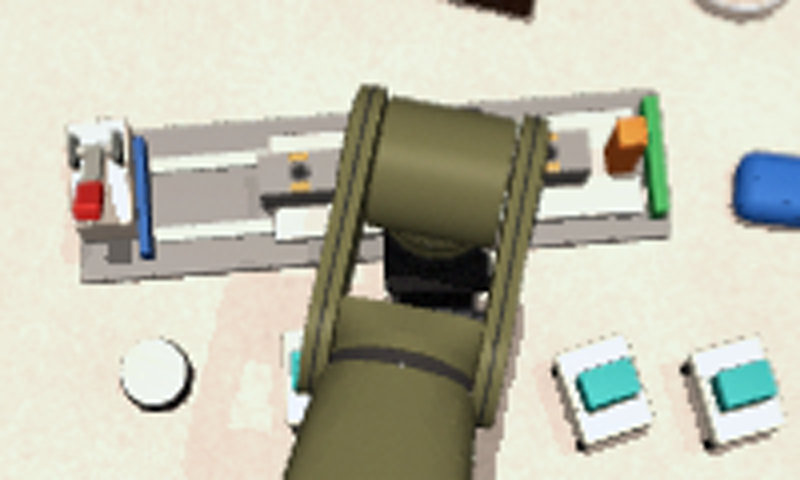

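View pics/g2.png

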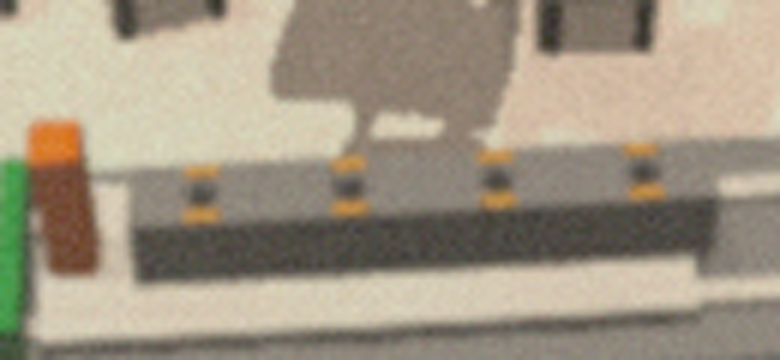

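```bash
python3 -c "
from h import *
f=lambda L,s,a,b:[((x+.5)/s-.5+a,(y+.5)/s-.5+b) for x,y in L]
print(at_z('scene',f([(202,194),(348,186),(496,180),(644,172)],6,180,220),.074))
print(at_z('scene',f([(56,144)],6,180,220),.12), at_z('top',f([(633,132)],4,160,100),.12))
print(at_z('top',f([(300,172),(551,153)],4,160,100),.074))"
```

```text
[[ 0.6262 -0.1331  0.074 ]
 [ 0.6192 -0.0662  0.074 ]
 [ 0.6135  0.0018  0.074 ]
 [ 0.6068  0.0701  0.074 ]]
[[ 0.6345 -0.1946  0.12  ]] [[ 0.629 -0.196  0.12 ]]
[[ 0.6036  0.0695  0.074 ]
 [ 0.6228 -0.1349  0.074 ]]
```

Call:
apply_moves(plan=[[0.03,-0.021,0,0,0,0,0],[0.06,-0.042,0,0,0,0,0],[0.086,-0.06,0,0,0,0,0],[0.086,-0.06,0,0,0,0,0],[0.086,-0.06,0.01,0,0,0,0]])

```text
time_s: 11.65
tcp_pos: [0.445, 0.0477, 0.1446]
eef_rot: [0.002, 0.697, 0.717, 0.001]
wrist_force: [0.6, 0.1, 1.0]
width: 1.0
```

```bash
python3 -c "
from h import *
delta(.441,.0487,.041,91.5)"
```

```text
t11.65 delta [ 0.0012 -0.0044  0.1036] rot [0.0046 0.0006 0.0013] pos [0.445  0.0477 0.1446] F [0.5778 0.1063 1.003 ] w 1.0 head 91.57
```

Call:
apply_moves(plan=[[0.001,-0.002,0.025,0,0,0,0],[0.001,-0.002,0.05,0,0,0,0],[0.001,-0.002,0.07,0,0,0,0],[0.001,-0.002,0.085,0,0,0,0.3],[0.001,-0.002,0.095,0,0,0,0.6]], force=10)

```text
time_s: 12.07
tcp_pos: [0.4403, 0.0473, 0.0449]
eef_rot: [-0.001, 0.698, 0.716, -0.002]
wrist_force: [-0.7, -0.1, -0.8]
width: 0.91
```

Call:
apply_moves(plan=[[0,0,0,0,0,0,0.5],[0,0,0,0,0,0,0.5],[0,0,0,0,0,0,0.5]])

```text
time_s: 12.32
tcp_pos: [0.4423, 0.0482, 0.0489]
eef_rot: [0.001, 0.698, 0.716, 0.0]
wrist_force: [-1.7, -0.4, -0.1]
width: 0.705
```

```bash
python3 -c "
from h import *
delta(.441,.0487,.041,91.5)
crop('scene','i',230,330,170,260,6)"
```

```text
t12.32 delta [ 0.0005 -0.0013  0.0078] rot [ 0.0015  0.0001 -0.0006] pos [0.4423 0.0482 0.0489] F [-1.6882 -0.3636 -0.1117] w 0.705 head 91.47
```

View pics/i.png

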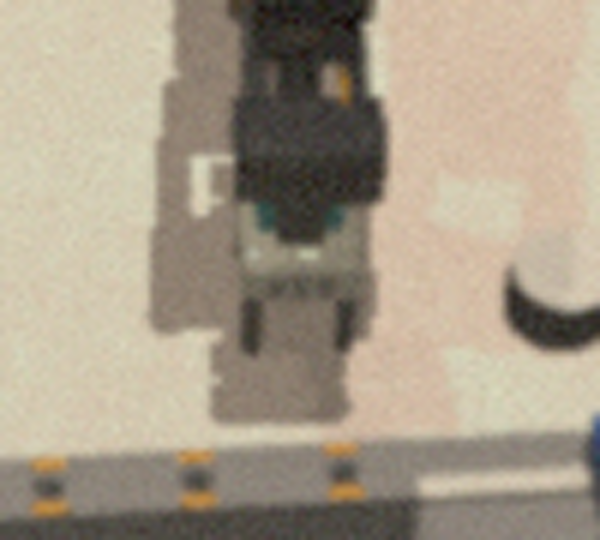

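The front finger at (300,220) is centred on the ridge, which spans 258–345 in the crop. I'll lower and close.

Call:
apply_moves(plan=[[0,-0.001,0.004,0,0,0,0.6],[0,-0.001,0.008,0,0,0,1],[0,-0.001,0.008,0,0,0,1],[0,-0.001,0.008,0,0,0,1],[0,-0.001,0.008,0,0,0,1]], force=25)

```text
time_s: 12.78
tcp_pos: [0.44, 0.0487, 0.04]
eef_rot: [0.0, 0.698, 0.716, 0.0]
wrist_force: [0.9, 0.3, -1.3]
width: 0.317
```

Call:
apply_moves(plan=[[0,0,0,0,0,0,1],[0,0,0,0,0,0,1],[0,0,0,0,0,0,1],[0,0,0,0,0,0,1],[0,0,0,0,0,0,1]])

```text
time_s: 13.2
tcp_pos: [0.44, 0.0487, 0.04]
eef_rot: [-0.0, 0.698, 0.716, 0.0]
wrist_force: [-0.5, 0.2, 0.7]
width: 0.317
```

```bash
python3 -c "
from h import *
delta(.441,.0487,.041,91.5)"
```

```text
t13.20 delta [-0.     0.001 -0.001] rot [ 0.     -0.0001  0.0002] pos [0.44   0.0487 0.04  ] F [-0.4574  0.2097  0.6965] w 0.317 head 91.51
```

Call:
apply_moves(plan=[[0,0,-0.02,0,0,0,1],[0,0,-0.045,0,0,0,1],[0,0,-0.07,0,0,0,1],[0,0,-0.09,0,0,0,1],[0,0,-0.1,0,0,0,1]])

```text
time_s: 13.62
tcp_pos: [0.4416, 0.0486, 0.143]
eef_rot: [0.002, 0.698, 0.716, 0.002]
wrist_force: [0.6, -0.6, -1.1]
width: 0.313
```

```bash
python3 -c "
from h import *
delta(.6052,.0698,.14,95.7)"
```

```text
t13.62 delta [0.0168 0.1641 0.0037] rot [ 0.0045  0.0004 -0.0731] pos [0.4416 0.0486 0.143 ] F [ 0.6274 -0.6161 -1.1033] w 0.313 head 91.51
```

Call:
apply_moves(plan=[[0.004,0.035,0,0,0,-0.02,1],[0.008,0.07,0,0,0,-0.04,1],[0.012,0.105,0,0,0,-0.073,1],[0.016,0.14,0,0,0,-0.073,1],[0.017,0.164,0,0,0,-0.073,1]])

```text
time_s: 14.03
tcp_pos: [0.6055, 0.0705, 0.1386]
eef_rot: [-0.0, 0.671, 0.741, -0.0]
wrist_force: [-0.5, -0.3, -1.5]
width: 0.315
```

Call:
apply_moves(plan=[[0,0,0,0,0,0,1],[0,0,0,0,0,0,1],[0,0,0,0,0,0,1]])

```text
time_s: 14.28
tcp_pos: [0.6024, 0.0699, 0.1387]
eef_rot: [-0.001, 0.671, 0.741, -0.001]
wrist_force: [-1.4, 0.8, -2.2]
width: 0.317
```

```bash
python3 -c "
from h import *
delta(.6052,.0698,.10,95.7)
crop('scene','j',230,330,170,270,6)"
```

```text
t14.28 delta [-0.0004  0.0029  0.0387] rot [-0.0026 -0.0002 -0.    ] pos [0.6024 0.0699 0.1387] F [-1.4265  0.7922 -2.1645] w 0.317 head 95.7
```

View pics/j.png

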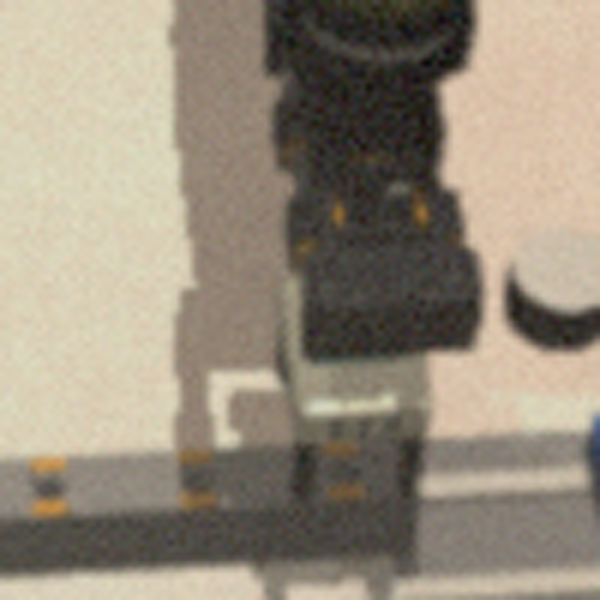

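```bash
cat >> h.py <<'E'
def podpts(x,y,zf,yaw):
    a=np.radians(yaw);R=np.array([[np.cos(a),-np.sin(a),0],[np.sin(a),np.cos(a),0],[0,0,1]])
    P=np.array([[33,-24,0],[33,24,0],[39,-30,68],[39,30,68],[39,-30,42],[39,30,42],[0,0,4]])/1000.
    return P@R.T+[x,y,zf]
E
python3 -c "
from h import *
o,R=st();print(o['tcp_pos'])
q=proj('scene',podpts(.6024,.0699,.0987,5.7)); print(((q-[230,170])+.5)*6-.5)
p=(cv2.imread('pics/j.png')).copy()
for a in ((q-[230,170])+.5)*6-.5: cv2.circle(p,tuple(int(v) for v in a),4,(0,0,255),1)
crop('scene','j2',230,330,170,270,6)
p=cv2.imread('pics/j2.png')
delta(.6052,.0698,.10,95.7)
o,R=st();t=o['tcp_pos']
for a in ((proj('scene',podpts(t[0],t[1],t[2]-.04,5.7))-[230,170])+.5)*6-.5: cv2.circle(p,tuple(int(v) for v in a),4,(0,0,255),1)
cv2.imwrite('pics/j3.png',p)"
```

```text
[0.6023 0.0699 0.1391]
[[301.0288 493.4565]
 [407.2163 487.3679]
 [294.425  411.9687]
 [433.3435 404.2603]
 [292.3007 448.531 ]
 [428.9604 440.8316]
 [346.5653 426.6579]]
t14.38 delta [-0.0004  0.0029  0.0394] rot [-0.0011 -0.0001 -0.0001] pos [0.6023 0.0699 0.1395] F [-0.1716  0.1328 -0.5496] w 0.314 head 95.69
```

View pics/j3.png

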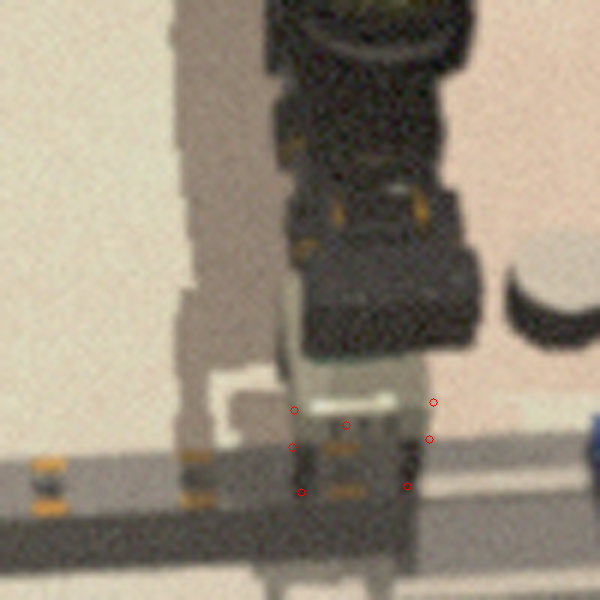

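Call:
apply_moves(plan=[[0,0.003,0.006,0,0,0,1],[0,0.003,0.014,0,0,0,1],[0,0.003,0.022,0,0,0,1],[0,0.003,0.026,0,0,0,1],[0,0.003,0.026,0,0,0,1]])

```text
time_s: 14.8
tcp_pos: [0.6049, 0.0702, 0.1117]
eef_rot: [-0.001, 0.671, 0.741, -0.001]
wrist_force: [-0.7, -0.1, -1.9]
width: 0.314
```

Call:
apply_moves(plan=[[0,0,0.003,0,0,0,1],[0,0,0.006,0,0,0,1],[0,0,0.009,0,0,0,1],[0,0,0.009,0,0,0,1]])

```text
time_s: 15.13
tcp_pos: [0.6061, 0.0703, 0.1043]
eef_rot: [-0.0, 0.671, 0.741, -0.0]
wrist_force: [-0.4, 0.1, -1.3]
width: 0.314
```

```bash
python3 -c "
from h import *
delta(.6052,.0698,.072,95.7)"
```

```text
t15.13 delta [-0.0004 -0.001   0.0323] rot [-0.0009 -0.0001 -0.0001] pos [0.6061 0.0703 0.1043] F [-0.4476  0.1415 -1.3465] w 0.314 head 95.7
```

Call:
apply_moves(plan=[[0,0,0.004,0,0,0,1],[0,0,0.008,0,0,0,1],[0,0,0.012,0,0,0,1],[0,0,0.012,0,0,0,1]])

```text
time_s: 15.47
tcp_pos: [0.6058, 0.0703, 0.0916]
eef_rot: [-0.001, 0.671, 0.741, -0.001]
wrist_force: [-0.6, 0.7, -2.0]
width: 0.316
```

Call:
apply_moves(plan=[[0,0,0.004,0,0,0,1],[0,0,0.008,0,0,0,1],[0,0,0.012,0,0,0,1],[0,0,0.012,0,0,0,1]])

```text
time_s: 15.8
tcp_pos: [0.6059, 0.0703, 0.0797]
eef_rot: [-0.001, 0.671, 0.741, -0.0]
wrist_force: [-0.3, 0.2, -1.4]
width: 0.318
```

```bash
python3 -c "
from h import *
delta(.6052,.0698,.072,95.7)
crop('scene','k',230,330,170,270,6)"
```

```text
t15.80 delta [-0.0005 -0.0007  0.0077] rot [-0.0015 -0.0003 -0.0002] pos [0.6059 0.0703 0.0797] F [-0.2735  0.2447 -1.4387] w 0.318 head 95.69
```

View pics/k.png

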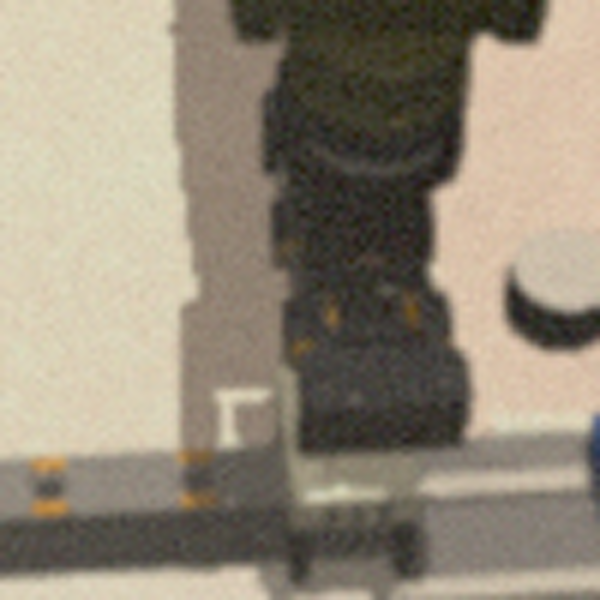

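Inserting freely, with the body about 8 mm above the bar. I'll go down to contact.

Call:
apply_moves(plan=[[0,0,0.003,0,0,0,1],[0,0,0.006,0,0,0,1],[0,0,0.009,0,0,0,1],[0,0,0.009,0,0,0,1]])

```text
time_s: 16.18
tcp_pos: [0.6065, 0.0703, 0.0719]
eef_rot: [-0.0, 0.671, 0.741, -0.0]
wrist_force: [-1.2, -0.6, 1.0]
width: 0.316
```

```bash
python3 -c "
from h import *
delta(.6052,.0698,.072,95.7)"
```

```text
t16.18 delta [-0.0003 -0.0013 -0.0001] rot [-0.0002  0.     -0.    ] pos [0.6065 0.0703 0.0719] F [-1.1604 -0.5913  1.0092] w 0.316 head 95.7
```

Call:
apply_moves(plan=[[0,0,0.002,0,0,0,1],[0,0,0.002,0,0,0,1],[0,0,0.001,0,0,0,0],[0,0,0,0,0,0,0],[0,0,0,0,0,0,0]])

```text
time_s: 16.6
tcp_pos: [0.607, 0.0704, 0.0722]
eef_rot: [0.0, 0.671, 0.741, 0.0]
wrist_force: [0.5, 0.0, 0.4]
width: 0.467
```

Call:
apply_moves(plan=[[0,0,0,0,0,0,0],[0,0,-0.01,0,0,0,0],[0,0,-0.035,0,0,0,0],[0,0,-0.07,0,0,0,0],[0,0,-0.085,0,0,0,0]])

```text
time_s: 17.02
tcp_pos: [0.6085, 0.0704, 0.162]
eef_rot: [0.002, 0.671, 0.741, 0.002]
wrist_force: [1.2, -0.5, 0.0]
width: 0.817
```

```bash
python3 -c "
from h import *
delta(.43,-.05,.16,95.7)"
```

```text
t17.02 delta [-0.1021 -0.1896  0.0009] rot [ 0.0058  0.0003 -0.0001] pos [0.6085 0.0704 0.162 ] F [ 1.2015 -0.5108  0.0369] w 0.817 head 95.7
```

Next pod, the one at y≈-0.18. I'll move to an open area first, then look again.

Call:
apply_moves(plan=[[-0.02,-0.04,0,0,0,0,0],[-0.04,-0.075,0,0,0,0,0],[-0.06,-0.11,0,0,0,0,0],[-0.08,-0.15,0,0,0,0,0],[-0.1,-0.19,0,0,0,0,0]])

```text
time_s: 17.43
tcp_pos: [0.4314, -0.0452, 0.1574]
eef_rot: [0.0, 0.671, 0.742, 0.0]
wrist_force: [0.2, -1.4, 0.4]
width: 0.997
```

```bash
python3 -c "
from h import *
pods()
delta(.434,-.18,.13,109.5)
crop('scene','l',140,370,160,300,3.4,fresh=False)"
```

```text
top 113 z0.135 [604.7  70.8] [26.8 41.3] 6.2
top 115 z0.104 [ 431.1 -179.5] [26.9 41.2] 19.4
top 110 z0.103 [ 431.9 -286.7] [27.1 39.9] 16.1
scene 78 z0.104 [ 437.6 -287.1] [25.6 37.1] 14.9
scene 84 z0.104 [ 436.8 -180.1] [26.9 40.3] 21.3
scene 119 z0.136 [610.3  69.7] [27.6 40.3] 8.3
t17.53 delta [-0.1335 -0.0079  0.0269] rot [-0.0004  0.0009 -0.2446] pos [ 0.4292 -0.0464  0.1568] F [-0.2863  0.6065 -1.0098] w 1.002 head 95.48
```

View pics/l.png

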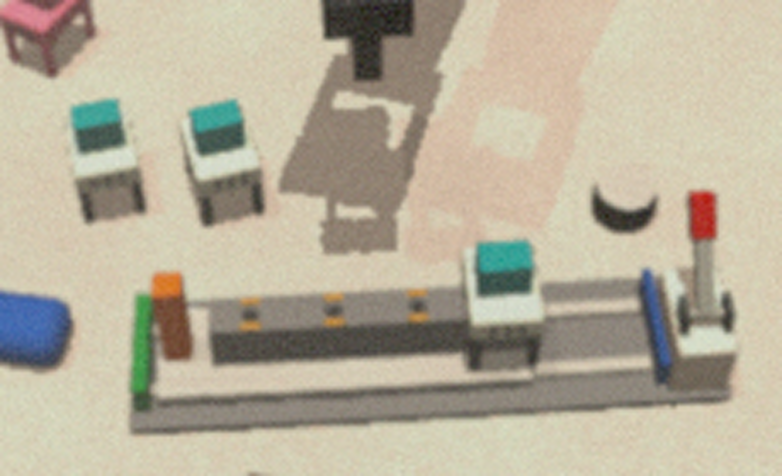

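Call:
apply_moves(plan=[[-0.03,-0.002,0,0,0,-0.1,0],[-0.065,-0.004,0,0,0,-0.2,0],[-0.1,-0.006,0,0,0,-0.25,0],[-0.133,-0.007,0,0,0,-0.25,0],[-0.133,-0.007,0.02,0,0,-0.25,0]])

```text
time_s: 17.95
tcp_pos: [0.4426, -0.1837, 0.1421]
eef_rot: [0.005, 0.575, 0.818, -0.0]
wrist_force: [0.5, 0.8, 1.1]
width: 0.999
```

Call:
apply_moves(plan=[[0,0,0,0,0,0,0],[0,0,0,0,0,0,0]])

```text
time_s: 18.12
tcp_pos: [0.4385, -0.1772, 0.1362]
eef_rot: [-0.001, 0.574, 0.819, 0.0]
wrist_force: [-0.4, 0.0, 0.2]
width: 0.997
```

```bash
python3 -c "
from h import *
delta(.434,-.18,.041,110.0)"
```

```text
t18.12 delta [-0.0013 -0.0051  0.0952] rot [-0.0015 -0.0023 -0.0002] pos [ 0.4385 -0.1772  0.1362] F [-0.4138  0.0296  0.2401] w 0.997 head 109.99
```

Call:
apply_moves(plan=[[-0.001,-0.005,0.025,0,0,0,0],[-0.001,-0.005,0.05,0,0,0,0],[-0.001,-0.005,0.07,0,0,0,0.3],[-0.001,-0.005,0.08,0,0,0,0.5],[-0.001,-0.005,0.084,0,0,0,0.5]])

```text
time_s: 18.53
tcp_pos: [0.4341, -0.179, 0.0518]
eef_rot: [-0.001, 0.573, 0.82, -0.0]
wrist_force: [-0.3, -0.4, -0.2]
width: 0.842
```

Call:
apply_moves(plan=[[0,0,0,0,0,0,0.5],[0,0,0,0,0,0,0.5],[0,0,0,0,0,0,0.5]])

```text
time_s: 18.78
tcp_pos: [0.436, -0.1808, 0.0548]
eef_rot: [0.001, 0.573, 0.819, 0.0]
wrist_force: [-0.2, -0.1, 0.0]
width: 0.636
```

```bash
python3 -c "
from h import *
delta(.434,-.18,.041,110.0)
crop('scene','m',150,250,160,260,6)"
```

```text
t18.78 delta [ 0.0015 -0.0017  0.0138] rot [0.002  0.0023 0.0008] pos [ 0.436  -0.1808  0.0548] F [-0.1724 -0.0963  0.0498] w 0.636 head 110.05
```

View pics/m.png

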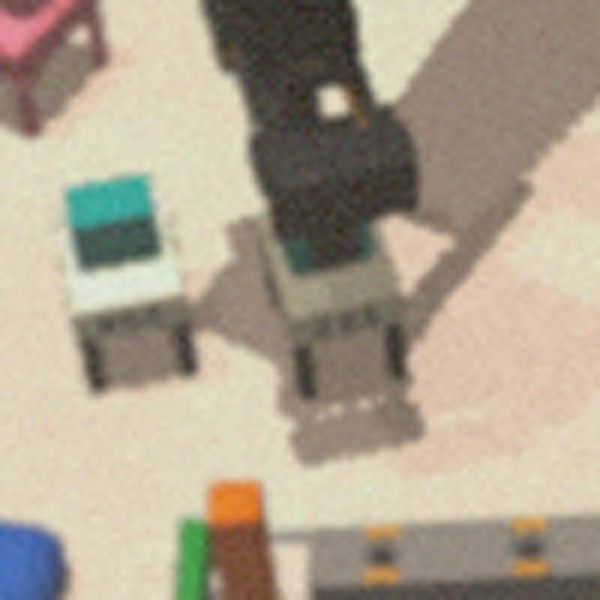

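Call:
apply_moves(plan=[[0,-0.001,0.005,0,0,0,0.6],[0,-0.001,0.01,0,0,0,0.6],[0,-0.001,0.0135,0,0,0,1],[0,-0.001,0.0135,0,0,0,1],[0,-0.001,0.0135,0,0,0,1]])

```text
time_s: 19.25
tcp_pos: [0.4332, -0.1804, 0.0387]
eef_rot: [-0.001, 0.573, 0.819, -0.0]
wrist_force: [0.1, 0.4, -1.6]
width: 0.314
```

Call:
apply_moves(plan=[[0,0,0,0,0,0,1],[0,0,0,0,0,0,1],[0,0,0,0,0,0,1],[0,0,0,0,0,0,1],[0,0,0,0,0,0,1]])

```text
time_s: 19.67
tcp_pos: [0.4338, -0.1807, 0.0395]
eef_rot: [0.0, 0.573, 0.819, -0.0]
wrist_force: [-0.5, 0.2, -1.9]
width: 0.314
```

Call:
apply_moves(plan=[[0,0,-0.02,0,0,0,1],[0,0,-0.045,0,0,0,1],[0,0,-0.07,0,0,0,1],[0,0,-0.09,0,0,0,1],[0,0,-0.1,0,0,0,1]])

```text
time_s: 20.08
tcp_pos: [0.4353, -0.1815, 0.1428]
eef_rot: [0.002, 0.573, 0.819, 0.0]
wrist_force: [0.6, -0.6, 0.1]
width: 0.316
```

```bash
python3 -c "
from h import *
delta(.6132,.0026,.14,95.7)"
```

```text
t20.08 delta [0.1121 0.2302 0.0031] rot [0.0037 0.0034 0.25  ] pos [ 0.4353 -0.1815  0.1428] F [ 0.5864 -0.6478  0.0718] w 0.316 head 110.02
```

Call:
apply_moves(plan=[[0.015,0.035,0,0,0,0.1,1],[0.03,0.07,0,0,0,0.2,1],[0.045,0.11,0,0,0,0.25,1],[0.06,0.145,0,0,0,0.25,1],[0.08,0.18,0,0,0,0.25,1]])

```text
time_s: 20.5
tcp_pos: [0.5766, -0.0428, 0.1387]
eef_rot: [-0.0, 0.671, 0.741, -0.0]
wrist_force: [0.3, -0.8, -1.3]
width: 0.315
```

```bash
python3 -c "
from h import *
delta(.6132,.0026,.14,95.7)"
```

```text
t20.50 delta [ 0.0415  0.0409 -0.0014] rot [-0.0006  0.0002 -0.0007] pos [ 0.5766 -0.0428  0.1387] F [ 0.2654 -0.819  -1.2779] w 0.315 head 95.66
```

Call:
apply_moves(plan=[[0.01,0.02,0,0,0,0,1],[0.025,0.035,0,0,0,0,1],[0.035,0.04,0,0,0,0,1],[0.039,0.041,0,0,0,0,1],[0.039,0.041,0,0,0,0,1]])

```text
time_s: 20.92
tcp_pos: [0.6116, -0.0004, 0.1386]
eef_rot: [-0.001, 0.671, 0.742, -0.001]
wrist_force: [-0.1, 0.4, -0.8]
width: 0.315
```

Call:
apply_moves(plan=[[0,0,0,0,0,0,1],[0,0,0,0,0,0,1],[0,0,0,0,0,0,1]])

```text
time_s: 21.17
tcp_pos: [0.6119, -0.0019, 0.1396]
eef_rot: [0.0, 0.672, 0.741, -0.0]
wrist_force: [0.3, -0.7, -1.3]
width: 0.312
```

```bash
cat >> h.py <<'E'
def ovl(name,u0,v0,n=100,f=6,yaw=5.7):
    crop('scene',name,u0,u0+n,v0,v0+n,f)
    p=cv2.imread('pics/%s.png'%name); o,R=st();t=o['tcp_pos']
    for a in ((proj('scene',podpts(t[0],t[1],t[2]-.04,yaw))-[u0,v0])+.5)*f-.5: cv2.circle(p,tuple(int(v) for v in a),4,(0,0,255),1)
    cv2.imwrite('pics/%s.png'%name,p)
E
python3 -c "
from h import *
ovl('n',200,170)
delta(.6132,.0026,.11,95.7)"
```

```text
t21.22 delta [0.0043 0.0016 0.0296] rot [ 0.0002  0.0002 -0.0013] pos [ 0.612  -0.0019  0.1396] F [ 0.2426  0.6192 -2.145 ] w 0.314 head 95.63
```

View pics/n.png

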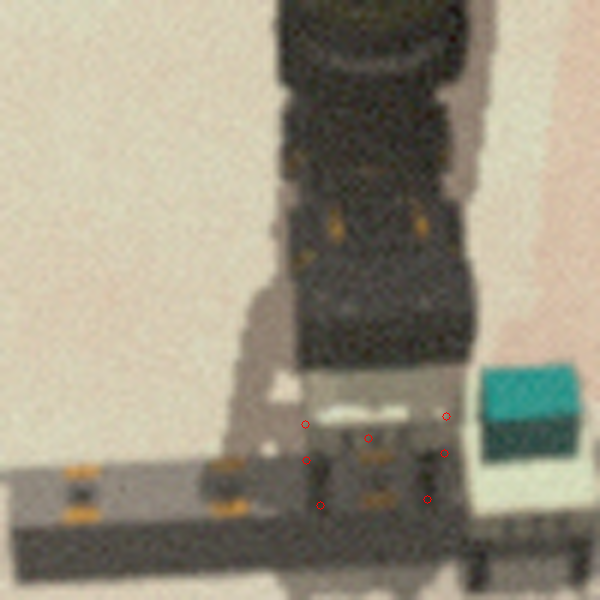

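Call:
apply_moves(plan=[[0.004,0.001,0.004,0,0,0,1],[0.004,0.001,0.012,0,0,0,1],[0.004,0.001,0.02,0,0,0,1],[0.004,0.001,0.026,0,0,0,1],[0.004,0.001,0.026,0,0,0,1]])

```text
time_s: 21.63
tcp_pos: [0.6113, 0.0032, 0.1106]
eef_rot: [-0.002, 0.671, 0.741, -0.001]
wrist_force: [-0.5, 0.2, -1.3]
width: 0.315
```

```bash
python3 -c "
from h import *
delta(.6132,.0026,.072,95.7)"
```

```text
t21.63 delta [-0.0008  0.002   0.0385] rot [-0.0044 -0.0008 -0.0001] pos [0.6113 0.0032 0.1106] F [-0.5411  0.1629 -1.259 ] w 0.315 head 95.69
```

Call:
apply_moves(plan=[[-0.0005,0.0005,0.004,0,0,0,1],[-0.0005,0.0005,0.008,0,0,0,1],[-0.0005,0.0005,0.012,0,0,0,1],[-0.0005,0.0005,0.016,0,0,0,1],[-0.0005,0.0005,0.016,0,0,0,1]])

```text
time_s: 22.05
tcp_pos: [0.613, 0.0027, 0.0962]
eef_rot: [-0.001, 0.671, 0.741, -0.0]
wrist_force: [-0.4, 0.2, -2.4]
width: 0.316
```

```bash
python3 -c "
from h import *
delta(.6132,.0026,.072,95.7)"
```

```text
t22.05 delta [-0.0001  0.0002  0.0242] rot [-0.0013 -0.0004 -0.0002] pos [0.613  0.0027 0.0962] F [-0.3928  0.2378 -2.3517] w 0.316 head 95.69
```

Call:
apply_moves(plan=[[0,0,0.004,0,0,0,1],[0,0,0.008,0,0,0,1],[0,0,0.012,0,0,0,1],[0,0,0.016,0,0,0,1],[0,0,0.018,0,0,0,1]])

```text
time_s: 22.47
tcp_pos: [0.6133, 0.0026, 0.0786]
eef_rot: [-0.0, 0.671, 0.741, -0.0]
wrist_force: [-1.4, -1.2, 0.3]
width: 0.313
```

Call:
apply_moves(plan=[[0,0,0.003,0,0,0,1],[0,0,0.006,0,0,0,1],[0,0,0.008,0,0,0,1],[0,0,0.008,0,0,0,1]])

```text
time_s: 22.8
tcp_pos: [0.6132, 0.0026, 0.0707]
eef_rot: [-0.0, 0.671, 0.741, -0.0]
wrist_force: [-2.3, -2.0, -2.4]
width: 0.314
```

```bash
python3 -c "
from h import *
delta(.6132,.0026,.072,95.7)"
```

```text
t22.80 delta [ 0.     -0.     -0.0013] rot [-0.0007  0.     -0.0001] pos [0.6132 0.0026 0.0707] F [-2.3019 -2.0036 -2.3523] w 0.314 head 95.69
```

Call:
apply_moves(plan=[[0,0,0.002,0,0,0,1],[0,0,0.002,0,0,0,1],[0,0,0.001,0,0,0,0],[0,0,0,0,0,0,0],[0,0,0,0,0,0,0]])

```text
time_s: 23.22
tcp_pos: [0.6148, 0.0029, 0.0724]
eef_rot: [0.001, 0.671, 0.741, 0.001]
wrist_force: [-0.6, -0.1, -0.0]
width: 0.468
```

Call:
apply_moves(plan=[[0,0,0,0,0,0,0],[0,0,-0.01,0,0,0,0],[0,0,-0.035,0,0,0,0],[0,0,-0.07,0,0,0,0],[0,0,-0.085,0,0,0,0]])

```text
time_s: 23.63
tcp_pos: [0.6158, 0.0026, 0.1618]
eef_rot: [0.003, 0.671, 0.741, 0.002]
wrist_force: [1.0, 0.2, 1.6]
width: 0.818
```

```bash
python3 -c "
from h import *
delta(.43,-.15,.16,95.7)"
```

```text
t23.63 delta [-0.1334 -0.2001  0.0006] rot [ 0.0064  0.0009 -0.    ] pos [0.6158 0.0026 0.1618] F [0.9674 0.1841 1.5801] w 0.818 head 95.7
```

Call:
apply_moves(plan=[[-0.025,-0.035,0,0,0,0,0],[-0.05,-0.075,0,0,0,0,0],[-0.08,-0.12,0,0,0,-0.1,0],[-0.11,-0.16,0,0,0,-0.1,0],[-0.133,-0.2,0,0,0,-0.19,0]])

```text
time_s: 24.05
tcp_pos: [0.452, -0.1309, 0.1574]
eef_rot: [0.001, 0.597, 0.802, 0.0]
wrist_force: [0.5, -0.8, 0.1]
width: 0.997
```

```bash
python3 -c "
from h import *
pods()
delta(.435,-.287,.13,106.0)
crop('scene','o',130,360,160,300,3.4,fresh=False)"
```

```text
top 112 z0.135 [604.7  70.8] [26.8 41.3] 6.2
top 108 z0.134 [610.4   4.6] [25.8 40.7] 0.9
top 112 z0.103 [ 431.8 -286.8] [27.7 39.3] 17.6
scene 79 z0.104 [ 437.3 -287.5] [25.6 37.4] 17.5
scene 119 z0.136 [610.1  69.7] [27.4 40.1] 7.7
scene 118 z0.136 [616.    2.2] [27.  39.7] 8.4
t24.15 delta [-0.1439 -0.058   0.0272] rot [-0.      0.0015  0.0069] pos [ 0.45   -0.1325  0.157 ] F [ 0.2445  0.4565 -0.3983] w 1.0 head 106.4
```

View pics/o.png

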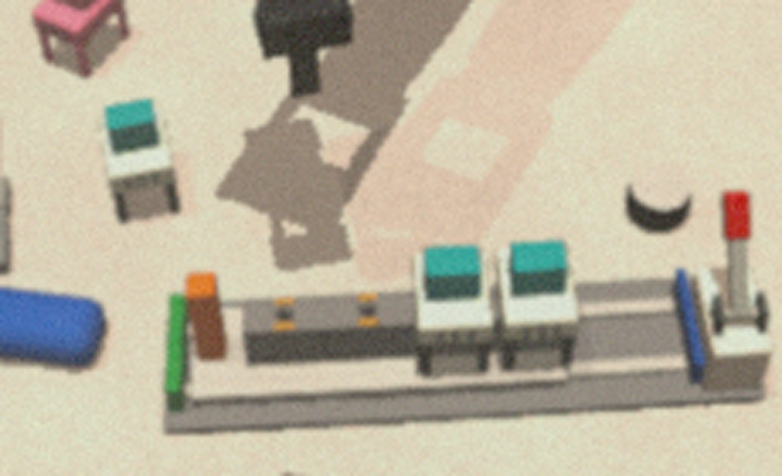

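Call:
apply_moves(plan=[[-0.035,-0.015,0,0,0,0,0],[-0.075,-0.03,0,0,0,0,0],[-0.11,-0.045,0,0,0,0,0],[-0.14,-0.055,0,0,0,-0.01,0],[-0.144,-0.058,0.02,0,0,-0.01,0]])

```text
time_s: 24.57
tcp_pos: [0.4414, -0.2908, 0.1418]
eef_rot: [0.006, 0.595, 0.804, -0.001]
wrist_force: [0.8, 0.4, 0.3]
width: 0.999
```

Call:
apply_moves(plan=[[0,0,0,0,0,0,0],[0,0,0,0,0,0,0],[0,0,0,0,0,0,0]])

```text
time_s: 24.82
tcp_pos: [0.439, -0.2837, 0.137]
eef_rot: [0.0, 0.593, 0.805, 0.0]
wrist_force: [-0.0, 0.0, -0.1]
width: 0.999
```

```bash
python3 -c "
from h import *
delta(.435,-.287,.041,107.0)"
```

```text
t24.82 delta [-0.002  -0.0048  0.096 ] rot [ 0.0004 -0.0001  0.0035] pos [ 0.439  -0.2837  0.137 ] F [-0.0385  0.033  -0.1365] w 0.999 head 107.2
```

Call:
apply_moves(plan=[[-0.002,-0.005,0.025,0,0,0,0],[-0.002,-0.005,0.05,0,0,0,0],[-0.002,-0.005,0.07,0,0,0,0.3],[-0.002,-0.005,0.08,0,0,0,0.5],[-0.002,-0.005,0.084,0,0,0,0.5]])

```text
time_s: 25.23
tcp_pos: [0.434, -0.2863, 0.0513]
eef_rot: [-0.001, 0.593, 0.805, 0.0]
wrist_force: [-0.9, 0.8, -0.4]
width: 0.849
```

Call:
apply_moves(plan=[[0,0,0,0,0,0,0.5],[0,0,0,0,0,0,0.5],[0,0,0,0,0,0,0.5]])

```text
time_s: 25.48
tcp_pos: [0.4355, -0.2886, 0.0543]
eef_rot: [0.002, 0.594, 0.805, -0.0]
wrist_force: [0.7, 0.8, -0.1]
width: 0.641
```

```bash
python3 -c "
from h import *
delta(.435,-.287,.041,107.0)
crop('scene','q',120,220,160,260,6)"
```

```text
t25.48 delta [ 0.0017 -0.      0.0133] rot [0.0017 0.0025 0.0031] pos [ 0.4355 -0.2886  0.0543] F [ 0.719   0.8214 -0.0519] w 0.641 head 107.18
```

View pics/q.png

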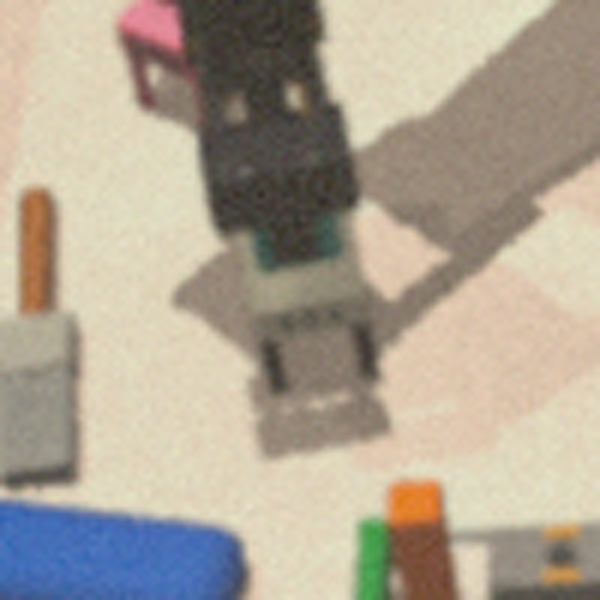

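Centred: the finger is at (297,240) and the ridge spans 258–338. Grasping.

Call:
apply_moves(plan=[[0.001,0,0.005,0,0,0,0.6],[0.001,0,0.01,0,0,0,0.6],[0.001,0,0.0135,0,0,0,1],[0.001,0,0.0135,0,0,0,1],[0.001,0,0.0135,0,0,0,1]])

```text
time_s: 25.95
tcp_pos: [0.4335, -0.2866, 0.0382]
eef_rot: [-0.001, 0.594, 0.805, 0.0]
wrist_force: [-0.6, 0.4, -0.2]
width: 0.311
```

Call:
apply_moves(plan=[[0,0,0,0,0,0,1],[0,0,0,0,0,0,1],[0,0,0,0,0,0,1],[0,0,0,0,0,0,1],[0,0,0,0,0,0,1]])

```text
time_s: 26.37
tcp_pos: [0.434, -0.287, 0.039]
eef_rot: [0.0, 0.594, 0.805, 0.0]
wrist_force: [-0.1, 0.0, -0.8]
width: 0.314
```

Call:
apply_moves(plan=[[0,0,-0.02,0,0,0,1],[0,0,-0.045,0,0,0,1],[0,0,-0.07,0,0,0,1],[0,0,-0.09,0,0,0,1],[0,0,-0.1,0,0,0,1]])

```text
time_s: 26.78
tcp_pos: [0.4353, -0.2881, 0.1424]
eef_rot: [0.003, 0.594, 0.805, -0.0]
wrist_force: [-0.4, -0.1, 0.0]
width: 0.317
```

```bash
python3 -c "
from h import *
delta(.6199,-.065,.14,95.7)
delta(.54,-.09,.14,95.7)"
```

```text
t26.78 delta [0.1587 0.2421 0.0024] rot [0.0032 0.0039 0.1999] pos [ 0.4353 -0.2881  0.1424] F [-0.3923 -0.1373  0.0156] w 0.317 head 107.16
t26.78 delta [0.1584 0.1584 0.0022] rot [0.0032 0.0039 0.1999] pos [ 0.4353 -0.2881  0.1424] F [-0.3923 -0.1373  0.0156] w 0.317 head 107.16
```

Call:
apply_moves(plan=[[0.03,0.025,0,0,0,0.1,1],[0.06,0.055,0,0,0,0.2,1],[0.09,0.085,0,0,0,0.2,1],[0.12,0.115,0,0,0,0.2,1],[0.15,0.15,0,0,0,0.2,1]])

```text
time_s: 27.2
tcp_pos: [0.5295, -0.1031, 0.1384]
eef_rot: [-0.0, 0.671, 0.741, -0.0]
wrist_force: [0.7, -0.8, -0.9]
width: 0.314
```

```bash
python3 -c "
from h import *
delta(.6199,-.067,.14,95.7)"
```

```text
t27.20 delta [ 0.027   0.0936 -0.0017] rot [-0.0007 -0.0003 -0.0005] pos [ 0.5295 -0.1031  0.1384] F [ 0.7076 -0.8429 -0.9067] w 0.314 head 95.67
```

Call:
apply_moves(plan=[[0.007,0.03,0,0,0,0,1],[0.015,0.06,0,0,0,0,1],[0.022,0.08,0,0,0,0,1],[0.026,0.092,0,0,0,0,1],[0.026,0.092,0,0,0,0,1]])

```text
time_s: 27.62
tcp_pos: [0.6196, -0.069, 0.138]
eef_rot: [-0.0, 0.67, 0.742, -0.0]
wrist_force: [-0.5, -0.6, -1.3]
width: 0.314
```

Call:
apply_moves(plan=[[0,0,0,0,0,0,1],[0,0,0,0,0,0,1],[0,0,0,0,0,0,1]])

```text
time_s: 27.87
tcp_pos: [0.6174, -0.0708, 0.1388]
eef_rot: [-0.0, 0.672, 0.741, -0.0]
wrist_force: [-0.3, 0.4, -0.8]
width: 0.314
```

```bash
python3 -c "
from h import *
ovl('r',180,170)
delta(.6199,-.065,.11,95.7)"
```

```text
t27.92 delta [0.0055 0.0029 0.0289] rot [-0.0004  0.0001 -0.0012] pos [ 0.6176 -0.0708  0.1389] F [ 0.5416 -0.1829 -1.2295] w 0.316 head 95.63
```

View pics/r.png

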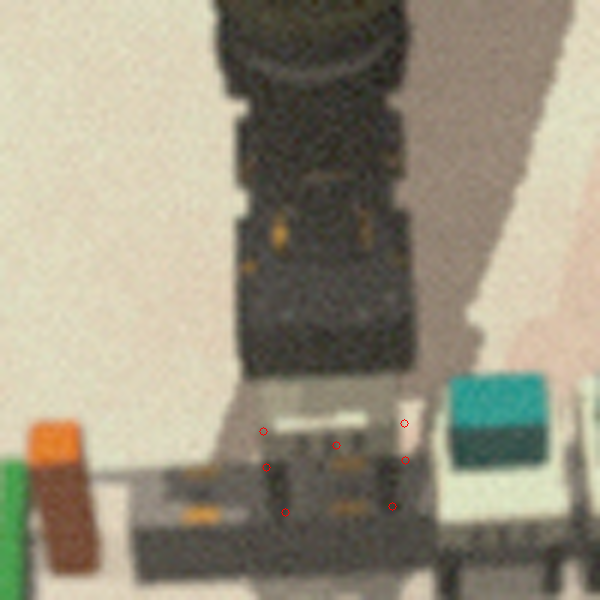

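Call:
apply_moves(plan=[[0.007,0.0025,0.004,0,0,0,1],[0.007,0.0025,0.012,0,0,0,1],[0.007,0.0025,0.02,0,0,0,1],[0.007,0.0025,0.025,0,0,0,1],[0.007,0.0025,0.025,0,0,0,1]])

```text
time_s: 28.33
tcp_pos: [0.6187, -0.0626, 0.1113]
eef_rot: [-0.002, 0.671, 0.741, -0.001]
wrist_force: [-0.2, 0.3, -2.2]
width: 0.315
```

```bash
python3 -c "
from h import *
ovl('s',180,170)
delta(.6199,-.0635,.072,95.7)"
```

```text
t28.38 delta [-0.0009  0.0007  0.0403] rot [-0.0027 -0.0008 -0.0001] pos [ 0.6192 -0.0627  0.1123] F [-0.9028  0.3943 -0.896 ] w 0.311 head 95.7
```

View pics/s.png

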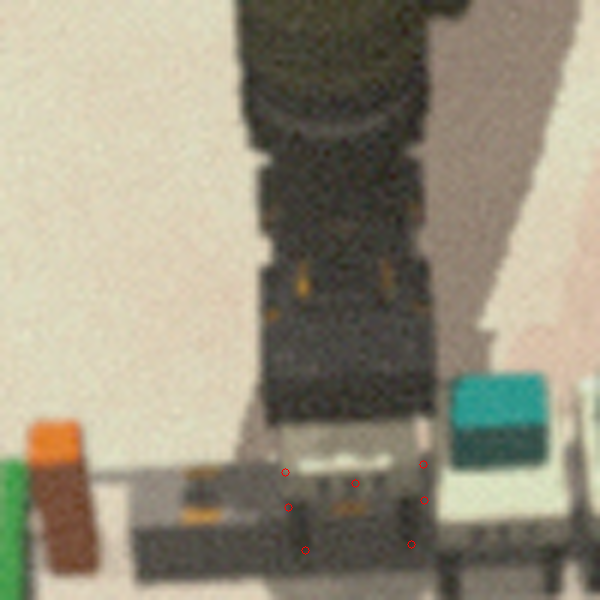

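Call:
apply_moves(plan=[[-0.0005,0.0005,0.004,0,0,0,1],[-0.0005,0.0005,0.008,0,0,0,1],[-0.0005,0.0005,0.012,0,0,0,1],[-0.0005,0.0005,0.016,0,0,0,1],[-0.0005,0.0005,0.016,0,0,0,1]])

```text
time_s: 28.8
tcp_pos: [0.6199, -0.0633, 0.0965]
eef_rot: [-0.001, 0.671, 0.741, -0.001]
wrist_force: [-1.7, -0.4, -1.9]
width: 0.313
```

```bash
python3 -c "
from h import *
delta(.6199,-.0635,.071,95.7)"
```

```text
t28.80 delta [-0.0002  0.0001  0.0255] rot [-0.0022 -0.0004 -0.0001] pos [ 0.6199 -0.0633  0.0965] F [-1.7477 -0.3766 -1.8958] w 0.313 head 95.69
```

Call:
apply_moves(plan=[[0,0,0.004,0,0,0,1],[0,0,0.008,0,0,0,1],[0,0,0.012,0,0,0,1],[0,0,0.016,0,0,0,1],[0,0,0.018,0,0,0,1]])

```text
time_s: 29.22
tcp_pos: [0.6199, -0.0633, 0.0789]
eef_rot: [-0.001, 0.671, 0.741, -0.001]
wrist_force: [-4.4, -1.1, 0.8]
width: 0.314
```

Call:
apply_moves(plan=[[0,0,0.003,0,0,0,1],[0,0,0.006,0,0,0,1],[0,0,0.008,0,0,0,1],[0,0,0.008,0,0,0,1]])

```text
time_s: 29.55
tcp_pos: [0.6198, -0.0634, 0.071]
eef_rot: [-0.001, 0.671, 0.741, -0.001]
wrist_force: [-4.2, -1.1, -0.7]
width: 0.316
```

```bash
python3 -c "
from h import *
delta(.6199,-.0635,.071,95.7)"
```

```text
t29.55 delta [-0.0001  0.0001 -0.    ] rot [-0.0024 -0.0002 -0.0001] pos [ 0.6198 -0.0634  0.071 ] F [-4.1851 -1.056  -0.7374] w 0.316 head 95.7
```

Call:
apply_moves(plan=[[0,0,0.002,0,0,0,1],[0,0,0.002,0,0,0,1],[0,0,0.001,0,0,0,0],[0,0,0,0,0,0,0],[0,0,0,0,0,0,0]])

```text
time_s: 29.97
tcp_pos: [0.6225, -0.0633, 0.073]
eef_rot: [0.001, 0.671, 0.741, 0.001]
wrist_force: [-0.0, -0.1, -0.4]
width: 0.474
```

Call:
apply_moves(plan=[[0,0,0,0,0,0,0],[0,0,-0.01,0,0,0,0],[0,0,-0.035,0,0,0,0],[0,0,-0.07,0,0,0,0],[0,0,-0.085,0,0,0,0]])

```text
time_s: 30.38
tcp_pos: [0.6232, -0.0636, 0.1625]
eef_rot: [0.003, 0.671, 0.741, 0.002]
wrist_force: [1.2, 0.3, 1.0]
width: 0.82
```

```bash
python3 -c "
from h import *
delta(.45,-.22,.16,95.7)"
```

```text
t30.38 delta [-0.1385 -0.1879  0.0015] rot [ 0.0068  0.0017 -0.    ] pos [ 0.6232 -0.0636  0.1625] F [1.2264 0.3256 0.9705] w 0.82 head 95.7
```

Call:
apply_moves(plan=[[-0.025,-0.035,0,0,0,0,0],[-0.05,-0.075,0,0,0,0,0],[-0.08,-0.11,0,0,0,0,0],[-0.11,-0.15,0,0,0,0,0],[-0.138,-0.188,0,0,0,0,0]])

```text
time_s: 30.8
tcp_pos: [0.4651, -0.2034, 0.1581]
eef_rot: [0.001, 0.671, 0.742, 0.0]
wrist_force: [0.3, -1.3, -0.1]
width: 1.0
```

```bash
python3 -c "
from h import *
pods()
delta(.6317,-.196,.13,95.7)
for c in ['top','scene']:
  crop(c,'u_'+c,0,512,0,384,1.5,fresh=False)
crop('scene','v',170,300,190,290,6,fresh=False)"
```

```text
top 107 z0.136 [617.9 -64.2] [25.8 40.8] 1.0
top 112 z0.136 [604.7  70.8] [26.8 41.3] 6.2
top 109 z0.136 [610.4   4.6] [25.8 40.7] 0.9
scene 121 z0.136 [610.2  69.7] [27.7 40.5] 9.0
scene 118 z0.136 [617.5   3.4] [26.9 37.4] 1.9
scene 125 z0.136 [623.1 -65.6] [27.  37.4] 3.0
t30.90 delta [-0.0061  0.1686  0.0281] rot [ 0.0006  0.0021 -0.0059] pos [ 0.4632 -0.2057  0.158 ] F [ 0.3439  0.7945 -0.4535] w 0.998 head 95.36
```

View pics/u_top.png

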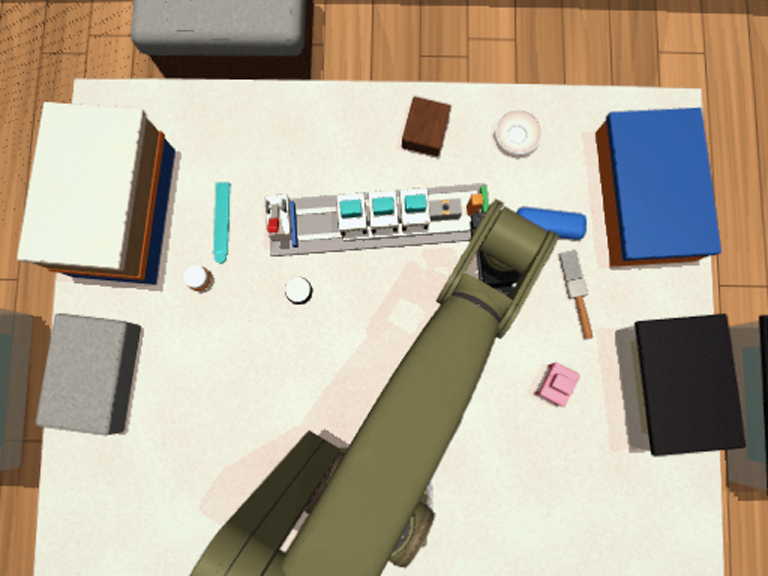

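View pics/u_scene.png

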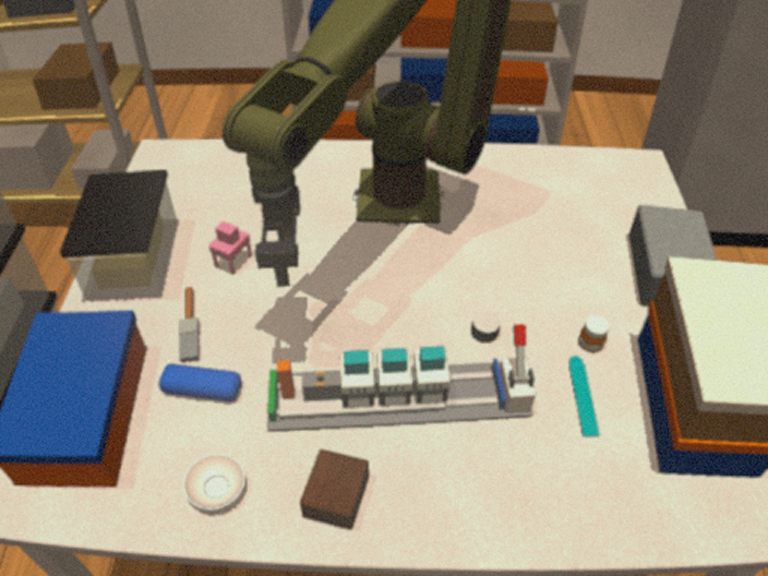

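View pics/v.png

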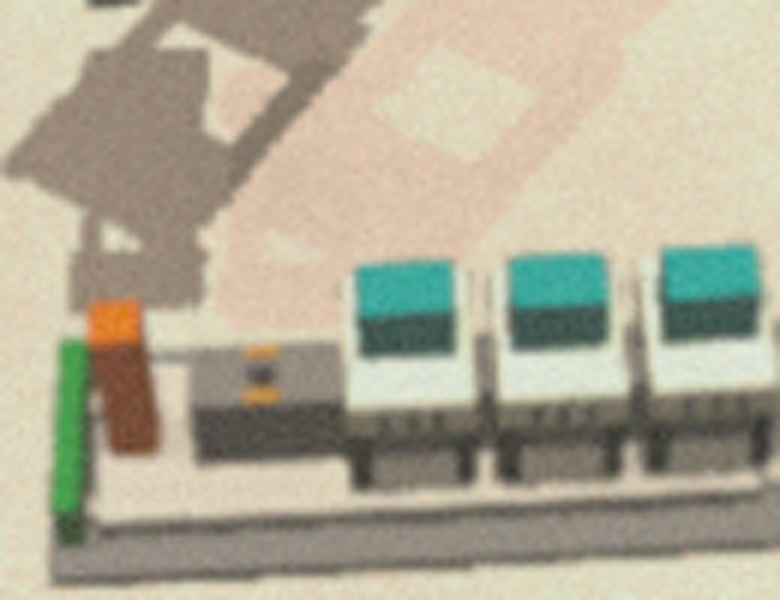

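All three pods are seated, with ridges at z 0.136 in both views and nothing else disturbed. Now I'll grip the post at (0.632,-0.196).

Call:
apply_moves(plan=[[-0.002,0.035,0,0,0,-0.005,0],[-0.004,0.07,0,0,0,-0.005,0],[-0.006,0.11,0,0,0,-0.005,0.2],[-0.006,0.15,0,0,0,-0.005,0.4],[-0.006,0.168,0,0,0,-0.005,0.4]])

```text
time_s: 31.32
tcp_pos: [0.6381, -0.1906, 0.1575]
eef_rot: [0.001, 0.669, 0.743, 0.001]
wrist_force: [-1.4, -0.1, 0.4]
width: 0.843
```

Call:
apply_moves(plan=[[0,0,0,0,0,0,0.4],[0,0,0,0,0,0,0.4],[0,0,0,0,0,0,0.4]])

```text
time_s: 31.57
tcp_pos: [0.6333, -0.1914, 0.1571]
eef_rot: [-0.0, 0.669, 0.743, -0.0]
wrist_force: [-0.7, -0.2, 0.3]
width: 0.643
```

```bash
python3 -c "
from h import *
delta(.6317,-.196,.052,95.7)"
```

```text
t31.57 delta [-0.0044 -0.002   0.1051] rot [-0.0004 -0.0001  0.0053] pos [ 0.6333 -0.1914  0.1571] F [-0.7114 -0.1897  0.2562] w 0.643 head 96.0
```

Call:
apply_moves(plan=[[-0.004,-0.001,0.02,0,0,0.005,0.4],[-0.004,-0.001,0.045,0,0,0.005,0.4],[-0.004,-0.001,0.065,0,0,0.005,0.4],[-0.004,-0.001,0.085,0,0,0.005,0.4],[-0.004,-0.001,0.1,0,0,0.005,0.4]])

```text
time_s: 31.98
tcp_pos: [0.6312, -0.1957, 0.0555]
eef_rot: [-0.001, 0.671, 0.741, -0.0]
wrist_force: [-1.9, -0.5, 0.1]
width: 0.601
```

Call:
apply_moves(plan=[[0,0,0,0,0,0,1],[0,0,0,0,0,0,1],[0,0,0,0,0,0,1],[0,0,0,0,0,0,1],[0,0,0,0,0,0,1]], force=10)

```text
time_s: 32.4
tcp_pos: [0.6343, -0.1962, 0.0589]
eef_rot: [0.001, 0.671, 0.741, 0.001]
wrist_force: [-0.2, 0.8, -0.1]
width: 0.307
```

Call:
apply_moves(plan=[[0,0,0,0,0,0,1],[0,0,0,0,0,0,1],[0,0,0,0,0,0,1],[0,0,0,0,0,0,1],[0,0,0,0,0,0,1]])

```text
time_s: 32.82
tcp_pos: [0.6316, -0.1965, 0.0587]
eef_rot: [-0.001, 0.671, 0.741, -0.002]
wrist_force: [-8.8, 0.1, 6.4]
width: 0.253
```

```bash
python3 -c "
from h import *
delta(.6317,-.196,.052,95.7)"
```

```text
t32.82 delta [0.0004 0.0002 0.0067] rot [-0.0039  0.0006  0.0001] pos [ 0.6316 -0.1965  0.0587] F [-8.7839  0.0993  6.3749] w 0.253 head 95.7
```

Call:
apply_moves(plan=[[0.005,-0.002,0,0,0,0,1],[0.013,-0.002,0,0,0,0,1],[0.022,-0.002,0,0,0,0,1],[0.031,-0.002,0,0,0,0,1],[0.04,-0.002,0,0,0,0,1]], force=35)

```text
time_s: 33.23
tcp_pos: [0.6278, -0.1558, 0.0587]
eef_rot: [0.001, 0.671, 0.741, -0.0]
wrist_force: [-1.6, -2.3, 5.9]
width: 0.248
```

Call:
apply_moves(plan=[[0.009,0,0,0,0,0,1],[0.018,0,0,0,0,0,1],[0.027,0,0,0,0,0,1],[0.036,0,0,0,0,0,1],[0.044,0,0,0,0,0,1]])

```text
time_s: 33.65
tcp_pos: [0.6234, -0.1116, 0.0586]
eef_rot: [0.001, 0.671, 0.742, 0.0]
wrist_force: [-0.8, -3.0, 5.7]
width: 0.251
```

```bash
python3 -c "
from h import *
delta(.6317-.00988,-.196+.0995,.0587,95.7)
pods()"
```

```text
t33.65 delta [ 0.0152 -0.0001 -0.0001] rot [0.0013 0.0012 0.0005] pos [ 0.6234 -0.1116  0.0586] F [-0.7821 -3.0257  5.6907] w 0.251 head 95.73
top 112 z0.136 [610.1  20.3] [25.8 40.7] 1.0
top 107 z0.135 [602.6  89. ] [25.8 40.7] 1.4
top 105 z0.135 [595.3 156.1] [25.8 37.6] 1.8
scene 132 z0.136 [599.3 155.8] [34.2 39.2] 1.6
scene 124 z0.136 [608.1  88.6] [27.1 38.5] 1.7
scene 125 z0.136 [615.2  22. ] [30.3 37.5] 1.8
```

Carriage and pods are moving together. I'll continue to the stop slowly.

Call:
apply_moves(plan=[[0.004,0,0,0,0,0,1],[0.008,0,0,0,0,0,1],[0.011,0,0,0,0,0,1],[0.011,0,0,0,0,0,1]])

```text
time_s: 34.08
tcp_pos: [0.6223, -0.1002, 0.0587]
eef_rot: [0.0, 0.671, 0.742, 0.0]
wrist_force: [-0.2, -0.7, 6.0]
width: 0.249
```

Call:
apply_moves(plan=[[0.002,0,0,0,0,0,1],[0.004,0,0,0,0,0,1],[0.004,0,0,0,0,0,1]])

```text
time_s: 34.33
tcp_pos: [0.6222, -0.0983, 0.0587]
eef_rot: [0.002, 0.671, 0.742, -0.001]
wrist_force: [-0.7, -6.3, 5.6]
width: 0.248
```

Call:
apply_moves(plan=[[0.002,0,0,0,0,0,1],[0.004,0,0,0,0,0,1],[0.004,0,0,0,0,0,1]])

```text
time_s: 34.58
tcp_pos: [0.6222, -0.0981, 0.0587]
eef_rot: [0.005, 0.671, 0.742, -0.003]
wrist_force: [-0.0, -17.0, 2.1]
width: 0.251
```

Call:
apply_moves(plan=[[0,0,0,0,0,0,0.5],[0,0,0,0,0,0,0.5],[0,0,0,0,0,0,0.5],[0,0,0,0,0,0,0.5],[0,0,0,0,0,0,0.5]])

```text
time_s: 35.0
tcp_pos: [0.6207, -0.0925, 0.0565]
eef_rot: [-0.0, 0.671, 0.742, 0.0]
wrist_force: [0.1, -0.1, 0.2]
width: 0.491
```

Call:
apply_moves(plan=[[0,0,-0.03,0,0,0,0.6],[0,0,-0.065,0,0,0,0.8],[0,0,-0.1,0,0,0,1],[0,0,-0.12,0,0,0,1],[0,0,-0.12,0,0,0,1]])

```text
time_s: 35.42
tcp_pos: [0.6245, -0.0938, 0.1841]
eef_rot: [0.005, 0.671, 0.742, 0.003]
wrist_force: [0.0, 0.5, 0.5]
width: 0.206
```

```bash
python3 -c "
from h import *
delta(.42,.12,.2,95.7)"
```

```text
t35.42 delta [ 0.233  -0.182  -0.0186] rot [0.0106 0.0032 0.0004] pos [ 0.6245 -0.0938  0.1841] F [0.0309 0.5286 0.4949] w 0.206 head 95.72
```

Call:
apply_moves(plan=[[0.03,-0.03,-0.005,0,0,0,1],[0.06,-0.065,-0.005,0,0,0,1],[0.09,-0.1,-0.005,0,0,0,1],[0.12,-0.13,-0.005,0,0,0,1],[0.15,-0.16,-0.005,0,0,0,1]])

```text
time_s: 35.83
tcp_pos: [0.4532, 0.0338, 0.18]
eef_rot: [-0.001, 0.671, 0.741, -0.001]
wrist_force: [0.6, 0.4, 1.0]
width: 0.004
```

```bash
python3 -c "
from h import *
pods()
delta(.42,.12,.2,95.7)
crop('scene','w1',180,370,200,300,4,fresh=False)
crop('top','w2',160,340,100,200,4.4,1.2,fresh=False)
for c in ['top','scene']: print(c,[(np.round(x['pixel'],1),round(x['p'],2),at_z(c,x['pixel'],.145)[0]) for x in robot.tip_of(c,'clamp_tip')],[(np.round(x['pixel'],1),round(x['p'],2),at_z(c,x['pixel'],.08)[0]) for x in robot.tip_of(c,'clamp_pivot')])
for cam in ('top','scene'):
  p=np.load(cam+'_p.npy');d=np.load(cam+'_d.npy');C=cloud(cam,d)
  h=cv2.cvtColor(p,cv2.COLOR_RGB2HSV); m=((h[...,0]<6)|(h[...,0]>174))&(h[...,1]>150)&(h[...,2]>60)
  q=C[m]; q=q[(abs(q[:,1]-.23)<.05)&(q[:,2]>.09)]; print(cam,len(q),np.median(q,0),np.percentile(q,5,axis=0),np.percentile(q,95,axis=0))
"
```

```text
top 105 z0.136 [609.9  32.8] [25.8 40.7] 1.0
top 97 z0.136 [602.4 101.5] [25.8 40.7] 1.5
top 108 z0.135 [594.9 170.2] [25.8 40.8] 1.9
scene 134 z0.136 [599.  167.4] [34.2 41. ] 1.6
scene 129 z0.136 [607.7 100.3] [27.1 40.4] 1.7
scene 125 z0.136 [613.2  32.6] [27.  37.8] 1.8
t35.93 delta [ 0.0872 -0.0224 -0.0201] rot [-0.0031 -0.0017  0.0039] pos [0.4512 0.0356 0.1797] F [ 0.4113 -0.869   0.4144] w 0.002 head 95.93
top [(array([183.5, 148.5]), 0.45, array([0.5647, 0.2241, 0.145 ]))] [(array([183.3, 137.2]), 0.71, array([0.6177, 0.2369, 0.08  ]))]
scene [(array([349.4, 224.4]), 0.78, array([0.5747, 0.2369, 0.145 ])), (array([391.8, 226.6]), 0.19, array([0.5795, 0.3534, 0.145 ]))] [(array([347.3, 247.8]), 0.78, array([0.6053, 0.2378, 0.08  ])), (array([295. , 245.7]), 0.3, array([0.6018, 0.0923, 0.08  ]))]
top 59 [0.5578 0.2286 0.1479] [0.5468 0.2209 0.1336] [0.5752 0.2373 0.1563]
scene 83 [0.5675 0.2289 0.1438] [0.5559 0.2208 0.1314] [0.5791 0.237  0.1529]
```

View pics/w1.png

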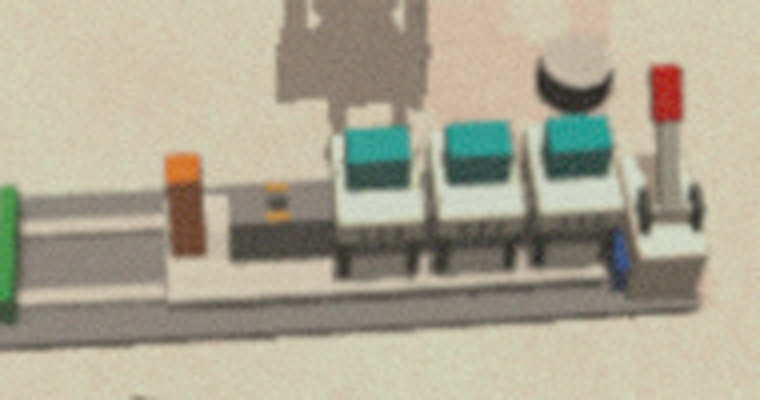

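View pics/w2.png

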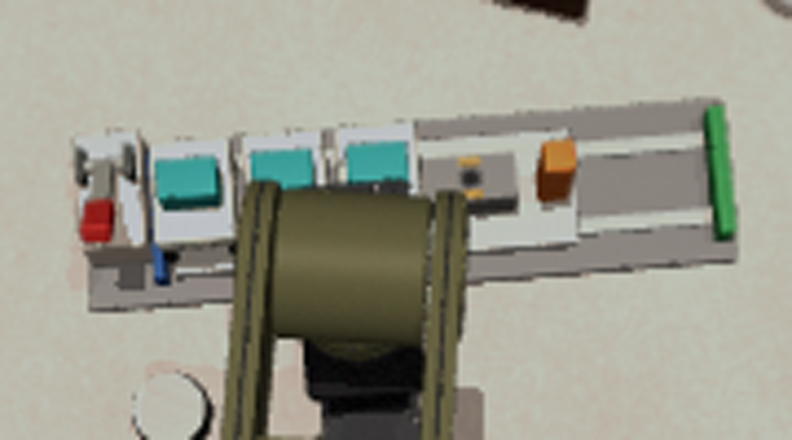

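```bash
python3 -c "
from h import *
delta(.5605,.2295,.165,95.7)"
```

```text
t36.13 delta [0.1856 0.1235 0.0164] rot [-0.0004 -0.     -0.0002] pos [0.456  0.0326 0.1815] F [-1.0998 -0.8737  0.0661] w 0.004 head 95.69
```

Call:
apply_moves(plan=[[0.035,0.02,0,0,0,0,1],[0.07,0.045,0,0,0,0,1],[0.105,0.07,0,0,0,0,1],[0.14,0.095,0,0,0,0,1],[0.165,0.11,0,0,0,0,1]])

```text
time_s: 36.55
tcp_pos: [0.5512, 0.2095, 0.181]
eef_rot: [-0.0, 0.671, 0.741, -0.0]
wrist_force: [-0.7, -1.3, 0.4]
width: 0.003
```

```bash
python3 -c "
from h import *
delta(.5605,.2295,.165,95.7)"
```

```text
t36.55 delta [0.0189 0.0112 0.0159] rot [-0.0006 -0.0001 -0.001 ] pos [0.5512 0.2095 0.181 ] F [-0.7484 -1.2666  0.4326] w 0.003 head 95.64
```

Call:
apply_moves(plan=[[0.01,0.006,0,0,0,0,1],[0.018,0.01,0,0,0,0,1],[0.018,0.01,0,0,0,0,1],[0.018,0.01,0.01,0,0,0,1],[0.018,0.01,0.016,0,0,0,1]])

```text
time_s: 36.97
tcp_pos: [0.5567, 0.2253, 0.1649]
eef_rot: [-0.0, 0.672, 0.741, -0.0]
wrist_force: [-0.7, -0.7, 0.7]
width: 0.004
```

```bash
python3 -c "
from h import *
crop('scene','x1',300,400,170,270,6)
delta(.5605,.2295,.165,95.7)"
```

```text
t37.02 delta [ 0.004   0.0054 -0.0019] rot [-0.0035  0.001  -0.0017] pos [0.5556 0.225  0.1631] F [-0.4599 -0.3162 -1.3075] w 0.007 head 95.6
```

View pics/x1.png

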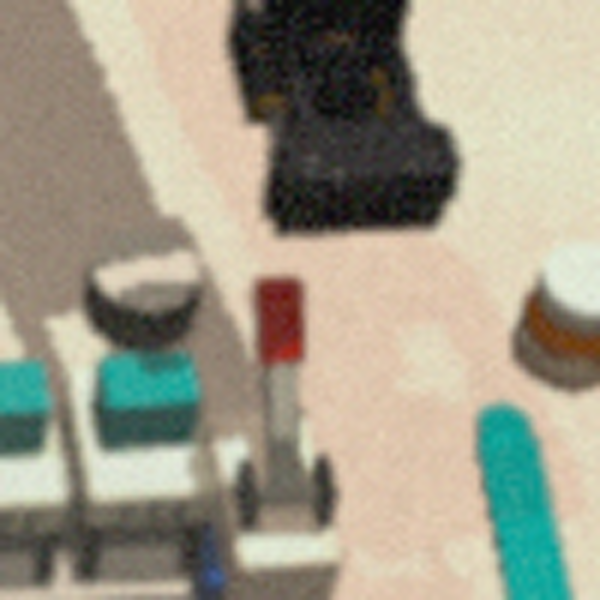

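```bash
python3 -c "
from h import *
o,R=st();t=o['tcp_pos']+[0,0,.0385]
f=lambda X:((proj('scene',X)-[300,170])+.5)*6-.5
print(t,f([t,t-[0,0,.05],t+R[:,1]*.09+[0,0,.078]]), f([[.5627,.2288,.146]]))"
```

```text
[0.5556 0.225  0.2016] [[286.7828 213.326 ]
 [270.8118 286.6263]
 [359.4317 251.1296]] [[278.953  306.7748]]
```

Call:
apply_moves(plan=[[0.004,0.005,0.005,0,0,0,1],[0.004,0.005,0.012,0,0,0,1],[0.004,0.005,0.018,0,0,0,1],[0.004,0.005,0.024,0,0,0,1],[0.004,0.005,0.024,0,0,0,1]])

```text
time_s: 37.43
tcp_pos: [0.5604, 0.2307, 0.1399]
eef_rot: [-0.001, 0.671, 0.741, -0.001]
wrist_force: [-0.3, 0.5, -0.5]
width: 0.007
```

Call:
apply_moves(plan=[[0,0,0.005,0,0,0,1],[0,0,0.01,0,0,0,1],[0,-0.001,0.015,0,0,0,1],[0,-0.002,0.02,0,0,0,1],[0,-0.002,0.02,0,0,0,1]])

```text
time_s: 37.85
tcp_pos: [0.5585, 0.2307, 0.1203]
eef_rot: [-0.001, 0.671, 0.741, -0.001]
wrist_force: [-0.3, -0.2, -0.3]
width: 0.006
```

```bash
python3 -c "
from h import *
crop('scene','x2',300,400,170,270,6)
delta(.5605,.2295,.165,95.7)"
```

```text
t37.90 delta [-0.0015  0.0014 -0.044 ] rot [-0.0016  0.0003  0.    ] pos [0.5589 0.2309 0.121 ] F [ 0.1917  0.0346 -0.0571] w 0.005 head 95.7
```

View pics/x2.png

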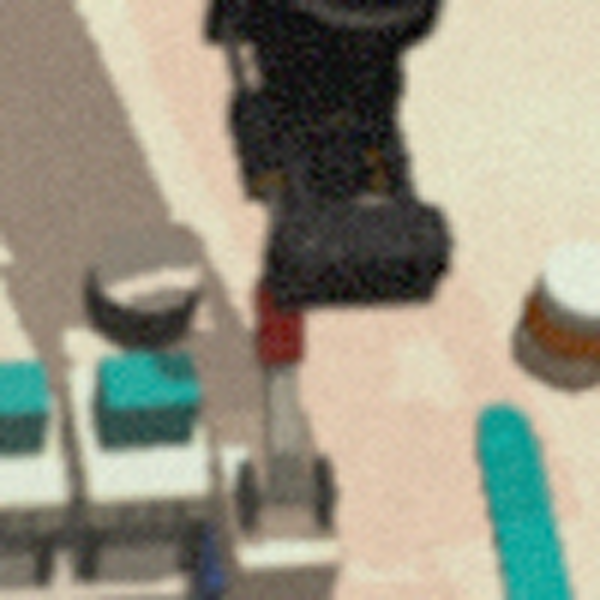

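Call:
apply_moves(plan=[[0,-0.001,0.004,0,0,0,1],[0,-0.002,0.008,0,0,0,1],[0,-0.003,0.012,0,0,0,1],[0,-0.003,0.012,0,0,0,1]])

```text
time_s: 38.23
tcp_pos: [0.5561, 0.2307, 0.1091]
eef_rot: [-0.0, 0.671, 0.741, -0.0]
wrist_force: [0.5, 0.7, 0.5]
width: 0.005
```

Call:
apply_moves(plan=[[0,-0.001,0.004,0,0,0,1],[0,-0.002,0.008,0,0,0,1],[0,-0.003,0.012,0,0,0,1],[0,-0.003,0.012,0,0,0,1]])

```text
time_s: 38.57
tcp_pos: [0.5528, 0.2303, 0.0967]
eef_rot: [-0.0, 0.671, 0.741, -0.001]
wrist_force: [-0.6, 0.7, 0.9]
width: 0.003
```

```bash
python3 -c "
from h import *
crop('scene','x3',300,400,170,270,6)
crop('top','x4',130,230,90,190,6)
delta(.5605,.2295,.165,95.7)"
```

```text
t38.67 delta [-0.0015  0.0072 -0.0677] rot [-0.0011  0.0003 -0.    ] pos [0.5531 0.2302 0.0973] F [-0.5343 -0.1132 -0.0466] w 0.004 head 95.7
```

View pics/x3.png

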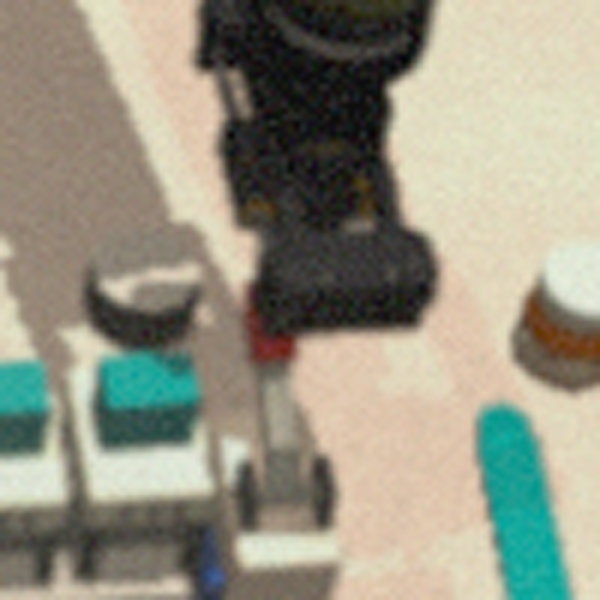

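View pics/x4.png

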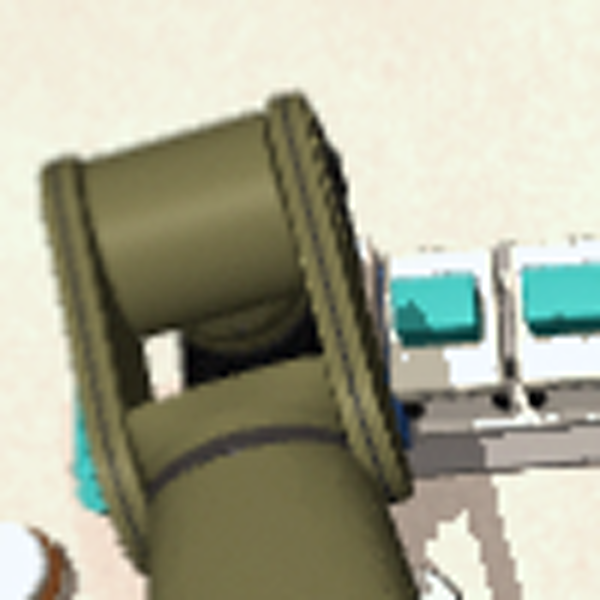

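Call:
apply_moves(plan=[[0,-0.002,0.004,0,0,0,1],[0,-0.004,0.008,0,0,0,1],[0,-0.006,0.012,0,0,0,1],[0,-0.007,0.016,0,0,0,1],[0,-0.008,0.02,0,0,0,1]])

```text
time_s: 39.08
tcp_pos: [0.5452, 0.2295, 0.0774]
eef_rot: [-0.0, 0.671, 0.741, -0.0]
wrist_force: [-0.7, -1.0, 1.9]
width: 0.003
```

```bash
python3 -c "
from h import *
crop('scene','x5',300,400,170,270,6)
delta(.5365,.2290,.0615,95.7)"
```

```text
t39.13 delta [ 0.0004 -0.0081  0.0149] rot [-0.0017  0.0002 -0.    ] pos [0.5446 0.2294 0.0764] F [-0.0712  0.9502 -0.3206] w 0.006 head 95.7
```

View pics/x5.png

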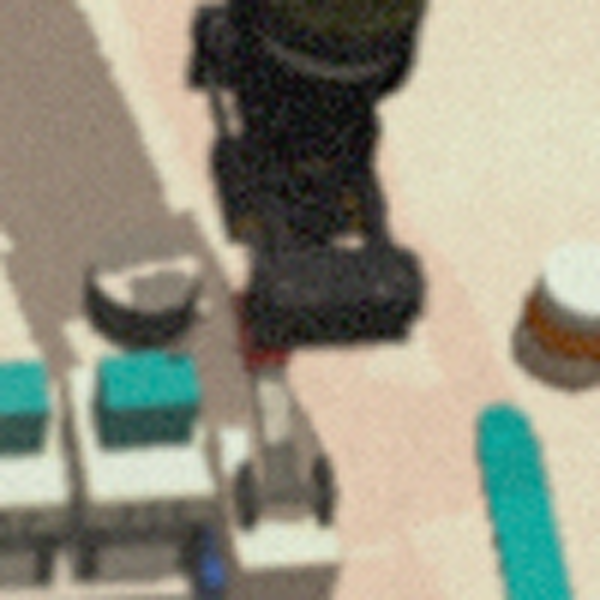

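Lever is coming down. I'll continue to the end stop and watch the force.

Call:
apply_moves(plan=[[0,-0.002,0.003,0,0,0,1],[0,-0.004,0.006,0,0,0,1],[0,-0.006,0.009,0,0,0,1],[0,-0.007,0.012,0,0,0,1],[0,-0.007,0.012,0,0,0,1]])

```text
time_s: 39.55
tcp_pos: [0.5394, 0.229, 0.0677]
eef_rot: [0.001, 0.671, 0.741, 0.001]
wrist_force: [-1.5, -0.8, 6.8]
width: 0.006
```

Call:
apply_moves(plan=[[0,-0.001,0.002,0,0,0,1],[0,-0.001,0.004,0,0,0,1],[0,-0.001,0.004,0,0,0,1]])

```text
time_s: 39.8
tcp_pos: [0.5395, 0.2291, 0.0672]
eef_rot: [0.001, 0.671, 0.741, 0.001]
wrist_force: [-6.3, -3.5, 21.3]
width: 0.004
```

Call:
apply_moves(plan=[[0,0,0.002,0,0,0,1],[0,0,0.004,0,0,0,1],[0,0,0.004,0,0,0,1]])

```text
time_s: 40.05
tcp_pos: [0.5396, 0.2292, 0.0668]
eef_rot: [0.001, 0.671, 0.741, 0.001]
wrist_force: [-14.8, -6.3, 35.9]
width: 0.004
```

A firm stop at true z≈0.105 matches the 1.35 rad geometry. I'll lift and retreat.

Call:
apply_moves(plan=[[0,0,-0.008,0,0,0,1],[0,0,-0.03,0,0,0,1],[0,0,-0.06,0,0,0,1],[0,0,-0.09,0,0,0,1],[0,0,-0.12,0,0,0,1]])

```text
time_s: 40.47
tcp_pos: [0.5367, 0.2286, 0.1784]
eef_rot: [-0.001, 0.671, 0.741, -0.001]
wrist_force: [1.4, -0.3, 0.6]
width: 0.008
```

Call:
apply_moves(plan=[[-0.03,-0.03,0,0,0,0,1],[-0.065,-0.06,0,0,0,0,1],[-0.1,-0.09,0,0,0,0,1],[-0.135,-0.12,0,0,0,0,1],[-0.17,-0.15,0,0,0,0,1]])

```text
time_s: 40.88
tcp_pos: [0.414, 0.0589, 0.1772]
eef_rot: [-0.0, 0.671, 0.742, -0.0]
wrist_force: [0.2, -0.7, 0.8]
width: 0.004
```

Call:
apply_moves(plan=[[-0.035,0,0,0,0,0,1],[-0.07,0,0,0,0,0,1],[-0.11,0,0,0,0,0,1],[-0.15,0,0,0,0,0,1],[-0.17,0,0,0,0,0,1]])

```text
time_s: 41.3
tcp_pos: [0.4321, -0.1125, 0.1777]
eef_rot: [0.0, 0.672, 0.74, -0.0]
wrist_force: [-0.0, 0.2, 0.5]
width: 0.005
```

```bash
python3 -c "
from h import *
pods()
crop('scene','y1',180,370,200,300,4,fresh=False)
crop('top','y2',130,340,100,210,3.7,1.2,fresh=False)
crop('scene','y3',0,512,0,384,1.5,fresh=False)
for cam in ('top','scene'):
  p=np.load(cam+'_p.npy');d=np.load(cam+'_d.npy');C=cloud(cam,d)
  h=cv2.cvtColor(p,cv2.COLOR_RGB2HSV); m=((h[...,0]<6)|(h[...,0]>174))&(h[...,1]>150)&(h[...,2]>60)
  q=C[m]; q=q[(abs(q[:,1]-.23)<.05)&(q[:,2]>.06)]; print(cam,len(q),np.median(q,0),np.percentile(q,5,axis=0),np.percentile(q,95,axis=0))
"
```

```text
top 111 z0.136 [608.4  33.3] [26.5 41.3] 6.2
top 114 z0.135 [602.4 101.5] [25.7 40.9] 0.9
top 108 z0.136 [594.9 170.2] [25.8 40.8] 1.9
scene 134 z0.136 [599.  166.6] [32.5 41.6] 10.3
scene 126 z0.136 [607.7 100.3] [27.1 40.4] 1.7
scene 123 z0.136 [613.2  32.6] [27.  37.8] 1.8
top 81 [0.5384 0.2272 0.1044] [0.5222 0.2181 0.0974] [0.5572 0.2365 0.1118]
scene 68 [0.5445 0.2269 0.1044] [0.5301 0.219  0.1008] [0.5599 0.2352 0.1105]
```

View pics/y1.png

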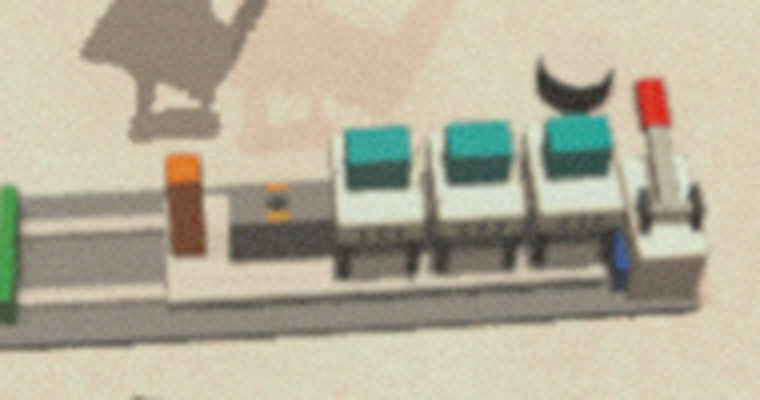

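View pics/y2.png

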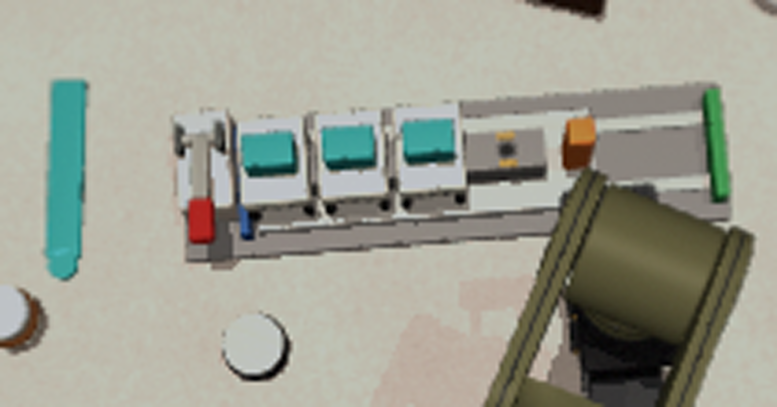

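View pics/y3.png

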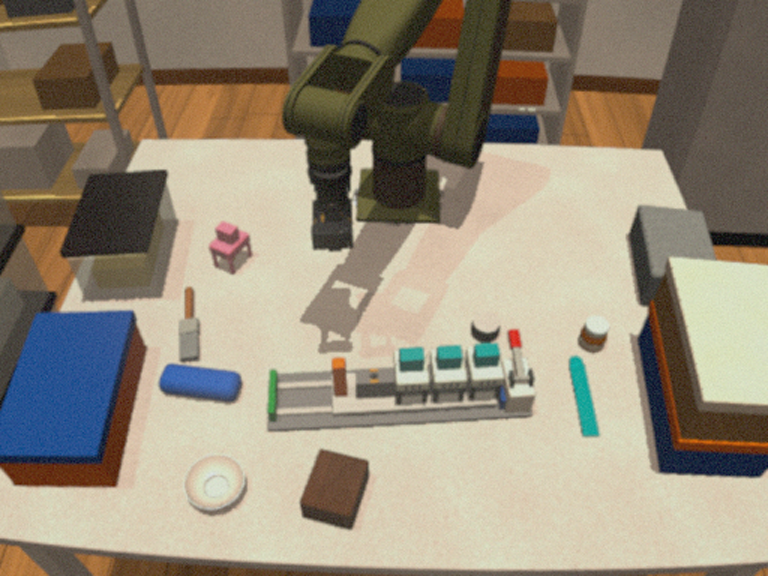

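```bash
python3 -c "
from h import *
o=robot.observe(); print(o['dq'],o['wrist_force'])
print(robot.hand_in())"
```

```text
[ 0.0612 -0.0195  0.0197  0.031   0.0208  0.0351] [-0.0086  0.5189  0.6551]
the job is handed in; nothing more can be done
None
```

I handed the job in at about 41 s. I drew the carriage to the loading stop and seated the three pods I found in terminals 1, 2 and 3, leaving terminal 0 empty. Then I slid the carriage to the charging stop, and after that swung the clamp lever down. No fourth pod showed in either camera.

**Last checks**
- **Pods:** all three ridge tops measured 0.135–0.136 m in both cameras, which is the seated height.
- **Carriage:** it met a firm stop at about 17 N at the white head.
- **Clamp:** the lever met a firm stop (36 N peak on the fingertips), and its grip rests at z 0.104 m, as expected at 1.35 rad.
- **Bystanders:** the tin, brush, case, jar, shoe horn and the pink look-alike look unmoved in the last pictures.

**What disagreed**
- **Fingertip height:** the TCP height read about 38 mm below the real fingertips, so my first grasp of the post closed on nothing and one probe pressed on the post's top. I corrected for this by touch.
- **Camera offset:** the two cameras differed by 3–8 mm in x. I used their average.
- **Carriage travel:** the slide between stops measured about 98.7 mm instead of 100. The carriage may have been about 1 mm off the loading stop while I loaded it; I did not go back to check.

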